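# Turn a drying clay tile with the moss spatula

### The arm

A 6-joint arm with a two-finger parallel gripper is mounted at the origin on the work surface. World frame = base frame: x ahead of the robot, y to its left, z up, the work surface at z = 0. Lengths are in m, angles in degrees, forces in N, time in s.
With the tool pointing down it reaches from about 0.35 to 0.95 m from the base axis. Payload 17.4 kg.
Tool frame: the origin (TCP) lies at the very end of the fingers, on their centre line; the grasp point (between the pads) lies 19 mm behind it (manip.hold_point_z is the distance from the TCP to the grasp point, in m); z points along the fingers, y is the line along which they close (so a half turn about z gives the same grasp; the last joint's range is limited). The gripper opens to 93 mm and grips with 3 to 60 N. Pads are 15 mm wide; open, the fingers measure 128 mm over their backs; the gripper's body (75 mm by 188 mm) begins 65 mm behind the grasp point.
Start: joints at [71.459, 6.646, 82.598, -0, 90.757, -2.166], TCP at [0.19, 0.648, 0.219] pointing down, gripper open.
Joint ranges: [-162.19, 162.19], [-47.58, 125.68], [4.15, 143.07], [-65.23, 245.23], [0.69, 171.88], [-170.13, 170.13]. Speed limits (degrees/s): [108.29, 108.29, 127.2, 180, 180, 180].

### API

Orientations are given as a 3x3 rotation matrix whose columns are the frame's x, y, z axes.
In Python, from plant import manip gives the robot as it stands.
- The arm moves only by the tool drive_tool, never from a script. Its arguments are lists of equal length, an entry for each row: "travel": the shift along the tool's x, y, z as a fraction of full scale, a list of three; "yaw": the turn about the tool's z as a fraction of full scale. A call has 1 to 20 rows; each row shifts and turns the commanded pose from where the row before left it, along the tool's axes as they then stand; what a row does not reach is not made up. Full scale, the value 1, is 0.12 m for a shift and pi/2 rad for a turn. A row lasts 1/8 s, in which the tool goes at most 62.5 mm and 10.7 degrees, less where a joint would pass 70% of its speed; a pose out of reach is approached as far as the arm can. A call with a number of a shift or a turn outside -1 to 1 is refused whole. A call with a gripper value outside its range is refused whole. "hand" is the closure, from 0 (fully open) to 1 (shut), set as the call begins (left out, the last holds). The fingers move at their own pace and stop on an object; the grip force is fixed at half the most. Time passes only in rows, so rows that do not move let the fingers close. It gives the time, the measured TCP pose, the force, the opening and the grip force at its end, in the units of the state.
- manip.read_state(): the state, without advancing time (a new reading comes with each control period).
- manip.capture(name): name is "scene" or "side" or "wrist"; returns the picture (384x512x3 uint8, red, green, blue); there is no depth.
- manip.get_calibration(name): a dict with "mtx" (3x3 intrinsics, pixels), "k1" (the pictures are not rectified: a ray, as slopes to the right and down, at radius r is drawn at 1 + k1 r^2 times it, then the intrinsics apply), "R" (3x3) and "t" (3): a world point X has camera coordinates R X + t. Camera axes: x right, y down, z forward; pixel columns grow to the right and rows downward; lengths in m; the calibration is good to about 2 mm. A picture is of the moment at which its call begins: read the wrist's pose just before it. get_calibration takes no time and is no camera call; for the wrist camera it gives the pose at the moment of the call.
- manip.hand_in(): hands the job in; it is judged then, once.
The state is a dict: "t": time; "joint_pos": joint angles; "qd": joint speeds; "joint_torque": joint torques, N m; "tcp_pos": TCP position; "tcp_rot": TCP orientation; "ft_force": force on the tool from outside, world axes, zero at the start; "ft_torque": the same for the moment, N m; "grip_width": finger opening in m; "finger_force": force on a finger pad.
Only numpy, scipy, OpenCV 4.12 (cv2) and the standard library are available. Lean on these libraries where they do the work, as an engineer would, in place of code of your own. Each camera call takes 0.05 s, during which the arm holds its last target. There are 200 camera calls.

### The job

The handmade clay tile on the drying rack is pale and dry on top but still dark and damp underneath. Pick up the moss spatula and flip the tile over with it by a turn of the wrist, keeping it low (no more than about 120 mm above the rack), so that it ends lying flat on both battens with the damp side up; don't touch the soft tile with the gripper, and don't disturb the pot, saucer, bottle, tamper or rake. Then put the spatula back on its slate, blade flat, and let go.

Things in the scene. Friction and masses are not known exactly. Their poses are not given: they have to be found in the camera images.
- tile_mid (a point): centre of the loose square clay tile, 120 x 120 x 8 mm, 0.15 to 0.27 kg, leather-hard. z points out of the pale dry face (pressed leaf), up at the start; the other face is dark and damp. x and y run along its sides. It starts across both battens near the rack's -x end, x within 0.07 rad of the rack's x, near edge 10 to 34 mm inside that end, centre within 5 mm of the rack's centre line
- rack: fixed pine drying rack, 340 (x) x 120 (y) x 30 mm high, origin at the centre of its underside, on the bench. Two battens 20 mm wide, 30 mm high run its length, 80 mm apart in the clear (inner faces y = +-40 mm), ends open, room for the blade below the tile. Between them at x = +-140 mm lie cross pieces 8 mm high, 25 mm wide. x points to the free half, to the robot's left (world +y, within 0.25 rad)
- spatula_grip (a point): point to grip on the loose moss spatula (0.19 kg), on its green handle's axis. Handle: 105 mm long, 24 mm wide (y, flat sides), 18 mm thick; it rises backwards at 45 degrees to the blade, upper end 42 mm past this point. This point is 133.9 mm behind (-x) and 78.4 mm above the underside of the blade's centre. Axes: x from handle to blade tip, y across, z out of the blade's upper face
- spatula_blade (a point): centre of the spatula's flat steel blade, 115 mm long (x), 60 mm wide (y), 2 mm thick (this point half-way through); same axes as spatula_grip. A steel neck 8 mm thick joins its rear edge to the handle and lies 8 mm forward on its upper face. At the start the blade lies flat on the slate and the spatula stands by itself, handle up
- spatula_tip (a point): middle of the front edge of the spatula's blade, 57.5 mm ahead (+x) of spatula_blade; same axes
- slate: fixed dark grey slate slab, 190 (x) x 120 (y) x 8 mm thick, origin at the centre of its underside, on the bench; the spatula's keeping place, at the robot's right
- pot_mid (a point): middle of a loose empty terracotta flowerpot, 120 mm wide, 110 mm high, standing in its saucer beyond the rack; leave alone
- saucer_mid (a point): middle of the loose terracotta saucer under the pot, 132 mm wide, 20 mm high; leave alone
- bottle_mid (a point): middle of a loose capped green glass bottle, 64 mm wide, 190 mm high, upright; leave alone
- tamper_mid (a point): middle of a loose wooden pot tamper standing on its 72 mm foot, 132 mm high; leave alone
- rake_mid (a point): middle of a loose hand rake with orange silicone handle, about 205 mm long (x, tines at +x), 40 mm high, lying nearer the robot than the rack; leave alone
Mind the look-alikes: they are no part of the job. What is shaped like the part that bears spatula_grip but pink is not meant. What is shaped like the part that bears tile_mid but red is not meant.

How it is judged (in metres and radians):
On the way, in this order (a step that is already met when the one before it is completed fails the run):
1. the spatula is lifted off its slate in the fingers (contact force between the fingers and spatula above 2 N and distance of spatula_grip from where it was at the start of the episode above 0.03 m and not (contact force between spatula and slate above 0.05 N)), for 0.1 s.
2. the tile is raised and turned up, more than 28 degrees, by the spatula turned as far in the fingers' grip (angle between each of tile_mid, spatula_blade's own z axis and vertical above 0.5 rad and contact force between spatula and tile above 0.1 N and contact force between the fingers and spatula above 2 N), for 0.05 s.
3. the tile lies damp side up on the rack, off the spatula (angle between tile_mid's own z axis and vertical above 3.04 rad and contact force between tile and rack above 0.3 N and not (contact force between spatula and tile above 0.05 N) and linear speed of tile below 0.03 m/s), for 0.2 s.
At the end, for the whole second after the job is handed in: The tile lies still on both battens of the rack with its dark, damp face up (within 6 degrees of level, its middle over the rack and within 30 mm of the rack's centre line); the spatula stands by itself on the slate, blade flat (within 4.5 degrees) and blade centre over the slab, released and still (angle between tile_mid's own z axis and vertical above 3.04 rad and z of tile_mid in the frame of rack between 0.031 and 0.037 m and x of tile_mid in the frame of rack between -0.17 and 0.17 m and y of tile_mid in the frame of rack between -0.03 and 0.03 m and linear speed of each of tile, spatula below 0.02 m/s and angle between spatula_blade's own z axis and vertical below 0.08 rad and x of spatula_blade in the frame of slate between -0.095 and 0.095 m and y of spatula_blade in the frame of slate between -0.06 and 0.06 m and z of spatula_blade in the frame of slate between 0.006 and 0.013 m); the robot touches nothing.
It fails at once if the tile is touched by the fingers or the arm (contact force between any of the fingers, the arm and tile above 0.2 N).
It fails at once if the tile's middle goes more than 120 mm above the top of the rack (height (world z) of tile_mid above 0.15 m).
It fails at once if the tile drops off the rack (height (world z) of tile_mid below 0.026 m).
It fails at once if a bystander is moved by more than 15 mm or tipped (distance of any of pot_mid, saucer_mid, bottle_mid, tamper_mid, rake_mid from where it was at the start of the episode above 0.015 m or angle between any of bottle_mid, tamper_mid's own z axis and vertical above 0.3 rad).
It also fails if it takes over 48 s, if anything falls off the work surface, if the arm or the gripper's body presses on something with over 40 N, if the wrist force passes 120 N, or if a joint passes its speed limit or range.

## Working session

There is one attempt and no reset: what is moved stays moved. The work goes in short steps, Python scripts to look and compute and a tool call to move; the robot and the scene stay as the last step left them, time stands still between calls to the robot, and variables do not carry over. Pictures are saved under pics/ and viewed, at most 10 in all, crops included, and the job is handed in when it is done.

Besides the shell and the picture viewer there is one more tool, called in YAML: its name, and indented under it one key for each argument. drive_tool: Moves the arm, as the interface text tells. Its arguments: {"type":"object","properties":{"travel":{"type":"array","items":{"type":"array","items":{"type":"number"}}},"yaw":{"type":"array","items":{"type":"number"}},"hand":{"type":"number"}},"required":["travel","yaw"]}

```bash
ls; mkdir -p pics; python3 - <<'E'
from plant import manip
import cv2,numpy as np
for n in("scene","side"):
    c=manip.get_calibration(n);print(n,c)
    im=manip.capture(n);cv2.imwrite(f"pics/{n}0.png",cv2.resize(im[:,:,::-1],(800,600),interpolation=cv2.INTER_CUBIC))
print(manip.read_state(),manip.hold_point_z)
E
```

```text
pics
scene {'mtx': array([[473.52838154,   0.        , 258.0084941 ],
       [  0.        , 473.52838154, 186.13147062],
       [  0.        ,   0.        ,   1.        ]]), 'k1': 0.04729314608257066, 'R': array([[ 0.43816435,  0.8988437 , -0.0095919 ],
       [ 0.55473783, -0.27878674, -0.7839285 ],
       [-0.70730329,  0.33816853, -0.62077701]]), 't': array([-0.21668683, -0.22321811,  2.11607503])}
side {'mtx': array([[419.06867502,   0.        , 255.67113247],
       [  0.        , 419.06867502, 196.92993538],
       [  0.        ,   0.        ,   1.        ]]), 'k1': -0.14983098289255783, 'R': array([[ 0.98730721, -0.15821156, -0.01391322],
       [-0.1108214 , -0.62351372, -0.77391812],
       [ 0.11376772,  0.76563682, -0.63313281]]), 't': array([-0.48766042,  0.12731713,  1.24489337])}
{'t': 0.1, 'joint_pos': array([ 7.14611263e+01,  6.67198419e+00,  8.26296786e+01, -3.23865159e-04,
        9.07573835e+01, -2.16498679e+00]), 'qd': array([-0.01759156, -0.02393874, -0.0739076 ,  0.0169236 , -0.07955084,
       -0.02724422]), 'joint_torque': array([ 1.84722303e-03, -7.22897887e+01, -6.23864150e+01,  7.82436552e-02,
        2.25975236e-02, -8.16230590e-05]), 'tcp_pos': array([0.19023142, 0.64745886, 0.21799613]), 'tcp_rot': array([[-9.59442529e-01,  2.81904114e-01, -3.22303192e-04],
       [ 2.81904296e-01,  9.59442030e-01, -9.78871728e-04],
       [ 3.32832623e-05, -1.03002982e-03, -9.99999469e-01]]), 'ft_force': array([-0.06838227,  0.449112  ,  0.07636176]), 'ft_torque': array([ 0.00268557,  0.00248795, -0.00181605]), 'finger_force': 0.0, 'grip_width': 0.09284664697754755} 0.0188
```

View pics/scene0.png

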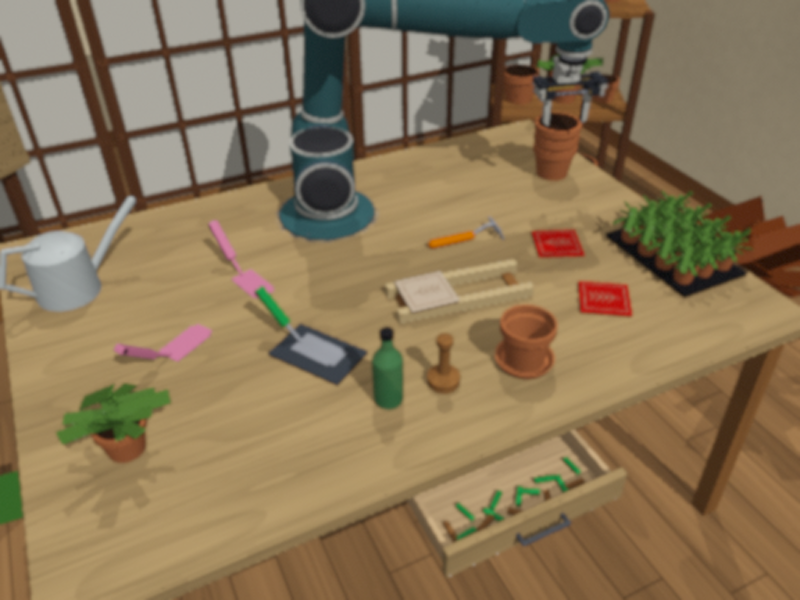

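View pics/side0.png

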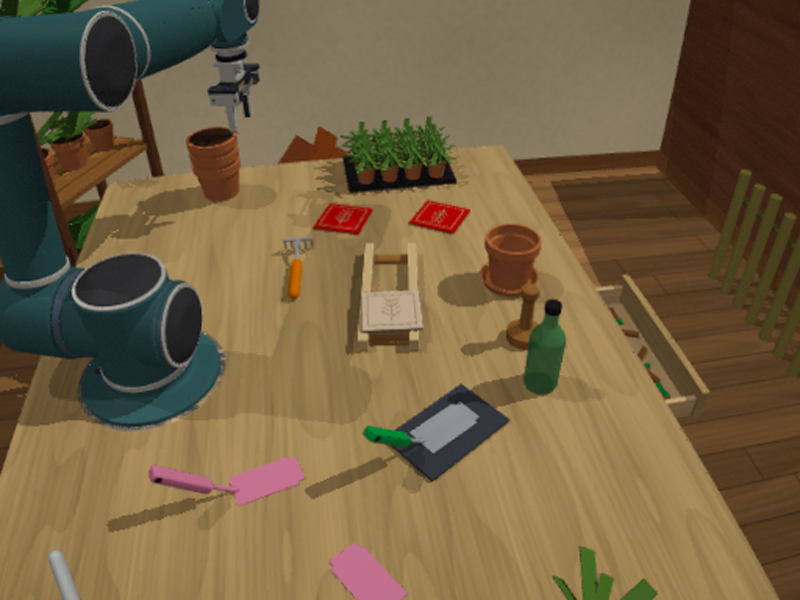

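The slate with the green spatula is nearer the bottle (side view about (445,430)). The rack with the tile is at about (390,310), and the rake, pot and tamper are around it. I'll rectify the images to known heights to measure these.

```bash
cat > h.py <<'E'
from plant import manip
import numpy as np,cv2
def proj(c,P):
    p=np.asarray(P)@c["R"].T+c["t"]; s=p[...,:2]/p[...,2:]
    s=s*(1+c["k1"]*(s**2).sum(-1,keepdims=True))
    return s*np.diag(c["mtx"])[:2]+c["mtx"][:2,2]
def ortho(n,im,z,x0,x1,y0,y1,res=0.001):
    # rows: x decreasing (ahead up), columns: y decreasing (left = left)
    xs=np.arange(x1,x0,-res);ys=np.arange(y1,y0,-res)
    X,Y=np.meshgrid(xs,ys,indexing="ij")
    m=proj(manip.get_calibration(n),np.stack([X,Y,np.full_like(X,z)],-1)).astype(np.float32)
    return cv2.remap(im,m[...,0],m[...,1],cv2.INTER_CUBIC)
E
python3 - <<'E'
from h import *
c=manip.get_calibration("side")
from scipy.optimize import fsolve
def back(u,v,z): return fsolve(lambda q:proj(c,[q[0],q[1],z])-np.array([u,v])*.64,[.5,0])
for n,u,v,z in [("slate",461,386,.008),("slate",508,419,.008),("slate",433,478,.008),("rack-x end",349,345,.03),("rack +x",416,245,.03),("tile",393,312,.038),("bottle",542,388,0),("tamper",521,340,0),("pot",510,285,0),("rake",295,265,.02),("tine",310,240,.02)]: print(n,back(u,v,z).round(3))
im={n:manip.capture(n) for n in("scene","side")}
for n in im: np.save(n,im[n])
a=ortho("side",im["side"],.009,.38,.78,-.45,-.05,.001)
b=ortho("side",im["side"],.034,.33,.73,-.10,.30,.001)
cv2.imwrite("pics/o1.png",np.hstack([a,b])[:,:,::-1])
E
```

```text
slate [ 0.586 -0.141]
slate [ 0.649 -0.233]
slate [ 0.495 -0.333]
rack-x end [ 0.393 -0.018]
rack +x [0.581 0.297]
tile [0.49  0.056]
bottle [ 0.735 -0.165]
tamper [ 0.736 -0.03 ]
pot [0.766 0.149]
rake [0.299 0.282]
tine [0.338 0.379]
```

View pics/o1.png

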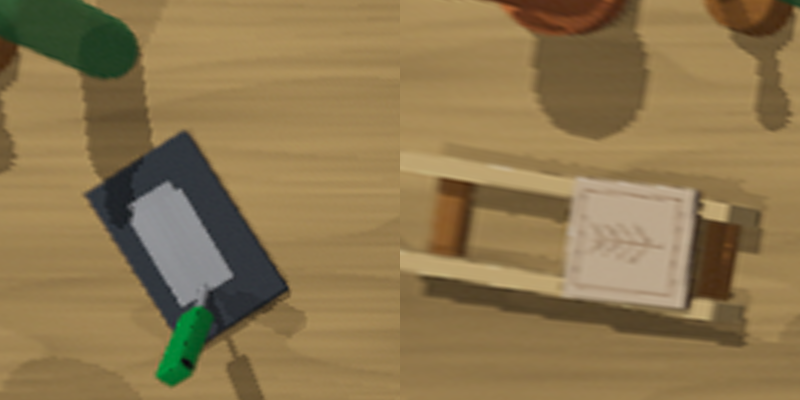

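Left panel: blade corners are near (171,182) and (190,305), and the handle goes towards (175,375). Right panel: the tile is centred near (632,243), and the rack's -x end is at column 755. Next I'll segment for exact numbers.

```bash
cat > m.py <<'E'
from h import *
def rect(n,z,box,f):
    o=ortho(n,np.load(n+".npy"),z,*box,res=.0005); m=f(cv2.cvtColor(o,cv2.COLOR_RGB2HSV).astype(int)).astype(np.uint8)*255
    m=cv2.morphologyEx(m,cv2.MORPH_OPEN,np.ones((9,9)))
    cs,_=cv2.findContours(m,cv2.RETR_EXTERNAL,cv2.CHAIN_APPROX_NONE);c=max(cs,key=cv2.contourArea)
    r=cv2.minAreaRect(c);p=cv2.boxPoints(r)
    P=np.c_[box[1]-p[:,1]*.0005,box[3]-p[:,0]*.0005]
    e=P[1]-P[0] if np.hypot(*(P[1]-P[0]))>np.hypot(*(P[2]-P[1])) else P[2]-P[1]
    print(n,z,"centre",P.mean(0).round(4),"size",np.round(np.array(r[1])*.0005,4),"ang long",np.degrees(np.arctan2(e[1],e[0])).round(1)%180)
    return o,m
for n in("scene","side"):
    print("blade");rect(n,.010,(.46,.66,-.34,-.10),lambda h:(h[...,1]<40)&(h[...,2]>105))
    print("slate");rect(n,.008,(.40,.70,-.38,-.08),lambda h:((h[...,1]<75)&(h[...,2]<115))|(h[...,1]<40))
    print("tile");o,m=rect(n,.038,(.40,.58,-.03,.16),lambda h:(h[...,1]<62)&(h[...,2]>140))
    cv2.imwrite(f"pics/t_{n}.png",np.hstack([o[:,:,::-1],cv2.merge([m]*3)]))
    # handle: green centroid projected ray
    im=np.load(n+".npy");h=cv2.cvtColor(im,cv2.COLOR_RGB2HSV)
    c=manip.get_calibration(n)
    g=((h[...,0]>60)&(h[...,0]<80)&(h[...,1]>170)&(h[...,2]>60)).astype(np.uint8)
    k,l,s,ce=cv2.connectedComponentsWithStats(g)
    for i in range(1,k):
        if s[i,4]>60: print("green",ce[i].round(1),s[i])
E
python3 m.py
```

```text
blade
scene 0.01 centre [ 0.5264 -0.2354] size [0.1444 0.0684] ang long 31.300003
slate
scene 0.008 centre [ 0.5322 -0.2406] size [0.2115 0.1215] ang long 33.300003
tile
scene 0.038 centre [0.4865 0.0645] size [0.1203 0.1218] ang long 173.7
green [174.3 196.2] [165 185  19  23 109]
blade
side 0.01 centre [ 0.5344 -0.2302] size [0.124  0.0612] ang long 31.0
slate
side 0.008 centre [ 0.5391 -0.2352] size [0.1918 0.121 ] ang long 32.899994
tile
side 0.038 centre [0.4553 0.0566] size [0.0272 0.0208] ang long 1.300003
green [248.2 279. ] [233 273  30  13 240]
```

```bash
python3 - <<'E'
from h import *
a=np.radians(31);d=np.array([np.cos(a),np.sin(a),0])
g=np.array([.538,-.228,.0864])-.1339*d+np.array([*(.0074*d[:2]),-.0074])
for n in("scene","side"): print(n,proj(manip.get_calibration(n),g))
o=[ortho(n,np.load(n+".npy"),.03,.40,.58,-.13,.27,.0005) for n in("side","scene")]
o=np.vstack(o)
for i in range(0,720,40): o[i:i+1]=o[i:i+1]//2
for i in range(0,800,40): o[:,i]=o[:,i]//2
o=o[:600] if 0 else cv2.resize(o,(660,594),interpolation=cv2.INTER_AREA)
cv2.imwrite("pics/o2.png",o[:,:,::-1])
E
```

```text
scene [174.58770232 196.07065711]
side [248.20662079 279.22657498]
```

View pics/o2.png

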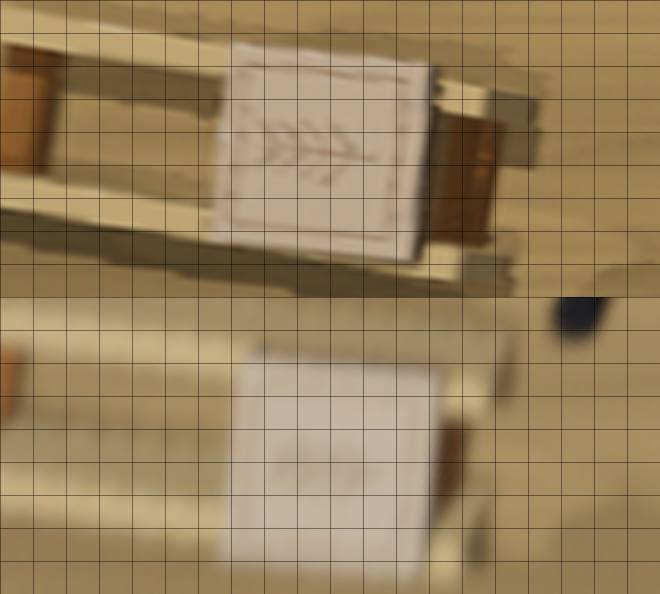

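```bash
cat > p.py <<'E'
from h import *
def head(s): return np.degrees(np.arctan2(s["tcp_rot"][1,0],s["tcp_rot"][0,0]))
def plan(wps,p=None,a=None):
    """wps: (x,y,z,heading,nrows) of the TCP; prints rows"""
    s=manip.read_state(); p=s["tcp_pos"].copy() if p is None else np.array(p,float); a=head(s) if a is None else a
    T=[];Y=[]
    for x,y,z,h,n in wps:
        q=np.array([x,y,z]); d=(q-p)/n; da=((h-a+180)%360-180)/n
        for i in range(n):
            tgt=q-d*(n-1-i); v=tgt-p; c,S=np.cos(np.radians(a)),np.sin(np.radians(a))
            r=np.round(np.array([c*v[0]+S*v[1],S*v[0]-c*v[1],-v[2]])/.12,3); w=round(-da/90,3)
            T.append((r+0).tolist());Y.append(w)
            r*=.12; p=p+np.array([c*r[0]+S*r[1],S*r[0]-c*r[1],-r[2]]); a-=w*90
    print("travel",str(T).replace(" ",""));print("yaw",str(Y).replace(" ",""),len(T)); print("end",p.round(4),round(a,2)); return p,a
E
python3 - <<'E'
from p import *
plan([(.45,.25,.22,90,10),(.47,-.15,.20,31,9)])
E
```

```text
travel [[-0.301,-0.257,-0.001],[-0.332,-0.216,-0.002],[-0.356,-0.172,-0.001],[-0.376,-0.124,-0.002],[-0.388,-0.075,-0.001],[-0.395,-0.025,-0.002],[-0.395,0.027,-0.001],[-0.388,0.076,-0.002],[-0.375,0.127,-0.001],[-0.356,0.173,-0.002],[-0.37,0.02,0.019],[-0.366,0.062,0.018],[-0.356,0.103,0.019],[-0.342,0.143,0.018],[-0.324,0.182,0.019],[-0.3,0.217,0.018],[-0.274,0.25,0.019],[-0.243,0.28,0.018],[-0.209,0.306,0.019]]
yaw [np.float64(0.082),np.float64(0.082),np.float64(0.082),np.float64(0.082),np.float64(0.082),np.float64(0.082),np.float64(0.082),np.float64(0.082),np.float64(0.082),np.float64(0.082),np.float64(0.073),np.float64(0.073),np.float64(0.073),np.float64(0.073),np.float64(0.073),np.float64(0.073),np.float64(0.073),np.float64(0.073),np.float64(0.073)] 19
end [ 0.47   -0.1499  0.2   ] 30.7
```

drive_tool:
  travel:
    - [-0.3,-0.26,0]
    - [-0.33,-0.22,0]
    - [-0.36,-0.17,0]
    - [-0.38,-0.12,0]
    - [-0.39,-0.08,0]
    - [-0.4,-0.02,0]
    - [-0.4,0.03,0]
    - [-0.39,0.08,0]
    - [-0.38,0.13,0]
    - [-0.36,0.17,0]
    - [-0.37,0.02,0.02]
    - [-0.37,0.06,0.02]
    - [-0.36,0.1,0.02]
    - [-0.34,0.14,0.02]
    - [-0.32,0.18,0.02]
    - [-0.3,0.22,0.02]
    - [-0.27,0.25,0.02]
    - [-0.24,0.28,0.02]
    - [-0.21,0.31,0.02]
  yaw: [0.08,0.08,0.08,0.08,0.08,0.08,0.08,0.08,0.08,0.08,0.07,0.07,0.07,0.07,0.07,0.07,0.07,0.07,0.07]

```text
t: 2.58
tcp_pos: [0.4982, -0.1487, 0.197]
tcp_rot: [[0.822, 0.569, 0.0], [0.569, -0.822, 0.0], [0.0, 0.0, -1.0]]
ft_force: [0.2, 0.2, -0.3]
grip_width: 0.093
finger_force: 0.0
```

```bash
sed -i 's/w=round(-da\/90,3)/w=float(round(-da\/90,3))/' p.py; python3 - <<'E'
from p import *
s=manip.read_state();print(s["tcp_pos"],head(s),s["t"])
plan([(.4232,-.297,.16,31,4),(.4232,-.297,.0676,31,3)])
E
```

```text
[ 0.49817812 -0.14870551  0.19700909] 34.70978121752277 2.575
travel [[-0.304,0.165,0.077],[-0.302,0.17,0.077],[-0.299,0.174,0.077],[-0.296,0.179,0.077],[0.0,0.0,0.257],[0.0,0.0,0.257],[0.0,0.0,0.256]]
yaw [0.01,0.01,0.01,0.01,0.0,0.0,0.0] 7
end [ 0.4232 -0.2969  0.0676] 31.11
```

drive_tool:
  travel:
    - [-0.3,0.17,0.08]
    - [-0.3,0.17,0.08]
    - [-0.3,0.17,0.08]
    - [-0.3,0.18,0.07]
    - [0,0,0]
  yaw: [0.01,0.01,0.01,0.01,0]

```text
t: 3.2
tcp_pos: [0.4227, -0.2974, 0.159]
tcp_rot: [[0.856, 0.517, -0.001], [0.517, -0.856, 0.0], [-0.001, -0.001, -1.0]]
ft_force: [-0.3, 0.3, 0.1]
grip_width: 0.0931
finger_force: 0.0
```

```bash
python3 - <<'E'
from p import *
plan([(.4232,-.297,.0676,31,3)])
cv2.imwrite("pics/w1.png",manip.capture("wrist")[:,:,::-1])
print(proj(manip.get_calibration("wrist"),np.array([[.4232,-.297,.0864],[.538,-.228,.01]])))
E
```

```text
travel [[0.002,0.0,0.254],[0.002,-0.001,0.254],[0.001,0.0,0.254]]
yaw [0.001,0.001,0.001] 3
end [ 0.4232 -0.297   0.0676] 30.88
[[258.25155563 203.47735522]
 [258.93513775  21.62344975]]
```

View pics/w1.png

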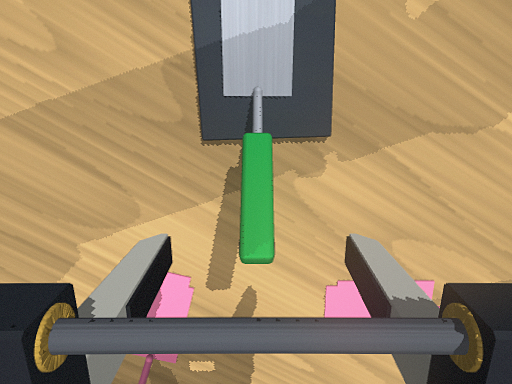

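The wrist view shows the green handle vertical and centred at column 258, squarely between the fingers. I'll go down and grip.

drive_tool:
  travel:
    - [0,0,0.25]
    - [0,0,0.25]
    - [0.01,0,0.25]
    - [0,0,0.01]
    - [0,0,0]
  yaw: [0,0,0,0,0]

```text
t: 3.88
tcp_pos: [0.4258, -0.2951, 0.07]
tcp_rot: [[0.854, 0.521, 0.001], [0.521, -0.854, -0.001], [0.0, 0.001, -1.0]]
ft_force: [-0.1, -0.1, 0.8]
grip_width: 0.0929
finger_force: 0.0
```

drive_tool:
  travel:
    - [0,0,0]
    - [0,0,0]
    - [0,0,0]
    - [0,0,0]
    - [0,0,0]
  yaw: [0,0,0,0,0]
  hand: 1

```text
t: 4.5
tcp_pos: [0.4251, -0.2952, 0.0687]
tcp_rot: [[0.854, 0.52, -0.0], [0.52, -0.854, -0.0], [-0.0, 0.0, -1.0]]
ft_force: [-0.2, -1.1, -0.5]
grip_width: 0.0475
finger_force: 0.0
```

drive_tool:
  travel:
    - [0,0,0]
    - [0,0,0]
    - [0,0,0]
    - [0,0,0]
  yaw: [0,0,0,0]

```text
t: 5.0
tcp_pos: [0.4251, -0.2952, 0.0687]
tcp_rot: [[0.854, 0.52, -0.0], [0.52, -0.854, -0.0], [-0.0, 0.0, -1.0]]
ft_force: [-0.5, -0.1, 0.5]
grip_width: 0.024
finger_force: 30.0
```

drive_tool:
  travel:
    - [0,0,-0.1]
    - [0,0,-0.2]
    - [0,0,-0.2]
    - [0,0,-0.2]
    - [0,0,0]
  yaw: [0,0,0,0,0]

```text
t: 5.62
tcp_pos: [0.4257, -0.2957, 0.1548]
tcp_rot: [[0.854, 0.52, 0.003], [0.52, -0.854, -0.002], [0.001, 0.003, -1.0]]
ft_force: [-0.2, -0.0, -2.6]
grip_width: 0.0239
finger_force: 30.0
```

```bash
cat >> p.py <<'E'
xr=np.array([.160,.987]);yr=np.array([-.987,.160]);E0=np.array([.4685,-.017]);HR=80.8
def tcp(tx,ty,tz,b,zoff=.0188):
    """TCP for the tip at rack-end coords (tx from -x end, ty) height tz, tip-down pitch b deg"""
    s,c=np.sin(np.radians(b)),np.cos(np.radians(b))
    q=E0+xr*(tx-.1888*c+.0785*s)+yr*ty
    return (q[0],q[1],tz+.1888*s+.0785*c-zoff)
E
python3 - <<'E'
from p import *
a=tcp(-.03,-.05,.02,0)
print(a); plan([(*a[:2],.15,HR,7),(*a,HR,2)])
E
```

```text
(np.float64(0.48284200000000005), np.float64(-0.2409556), np.float64(0.07970000000000001))
travel [[0.092,-0.02,0.006],[0.094,-0.009,0.005],[0.094,0.003,0.006],[0.093,0.014,0.006],[0.091,0.026,0.006],[0.086,0.037,0.005],[0.082,0.048,0.006],[0.0,0.0,0.293],[0.0,-0.001,0.293]]
yaw [-0.079,-0.079,-0.079,-0.079,-0.079,-0.079,-0.079,0.002,0.002] 9
end [ 0.4828 -0.2409  0.0797] 80.73
```

drive_tool:
  travel:
    - [0.09,-0.02,0]
    - [0.09,-0.01,0]
    - [0.09,0,0]
    - [0.09,0.01,0.01]
    - [0.09,0.03,0.01]
    - [0.09,0.04,0.01]
    - [0.08,0.05,0.01]
    - [0,0,0.29]
    - [0,0,0.29]
    - [0,0,0]
  yaw: [-0.08,-0.08,-0.08,-0.08,-0.08,-0.08,-0.07,0,0,0]

```text
t: 6.88
tcp_pos: [0.4797, -0.24, 0.0751]
tcp_rot: [[0.159, 0.987, -0.005], [0.987, -0.159, 0.003], [0.002, -0.005, -1.0]]
ft_force: [0.2, 0.4, -0.9]
grip_width: 0.0238
finger_force: 30.0
```

```bash
python3 - <<'E'
from p import *
s=manip.read_state();print(s["tcp_pos"],head(s),s["t"])
cv2.imwrite("pics/s2.png",cv2.resize(manip.capture("side")[120:300,170:400,::-1],(800,626))[:600])
h=s["tcp_pos"]+[0,0,.0188];d=np.array([np.cos(np.radians(head(s))),np.sin(np.radians(head(s))),0])
n=np.array([-d[1],d[0],0])
u=proj(manip.get_calibration("side"),np.array([h+.1888*d+k*.03*n-[0,0,.0785] for k in(1,-1)]))
print((u-[170,120])*800/230)
E
```

```text
[ 0.47967076 -0.24003844  0.07511215] 80.82965697062907 6.875
[[290.8993842  375.33167306]
 [360.68296945 374.65288438]]
```

View pics/s2.png

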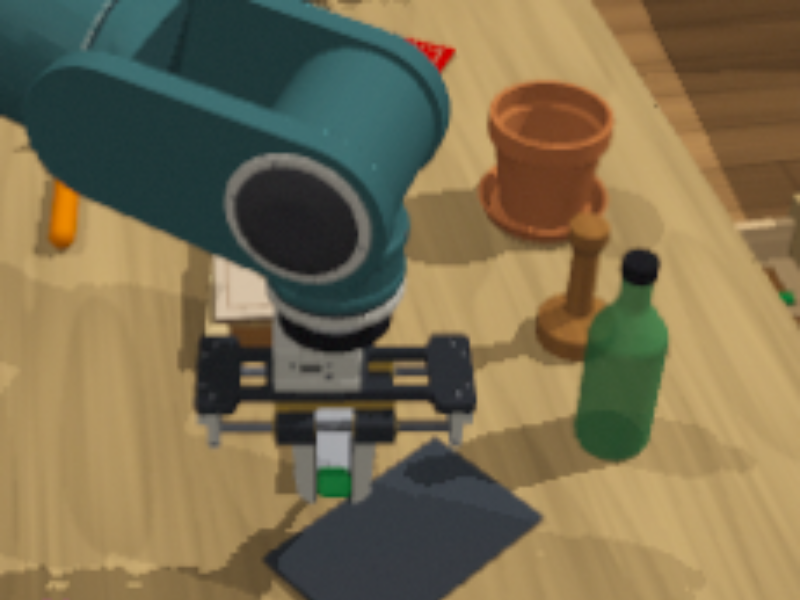

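```bash
python3 - <<'E'
from p import *
p,a=plan([(*tcp(.002,-.049,.016,0),HR,2)]+[(*tcp(.002,-.049,.016,b),HR,2) for b in(5,10,15)])
plan([(*tcp(.002,-.049,.016,b),HR,2) for b in(20,25,30,35,40,45,48)],p,a)
E
```

```text
travel [[0.133,0.005,0.007],[0.134,0.006,0.007],[0.031,0.0,-0.067],[0.032,0.0,-0.067],[0.037,0.0,-0.065],[0.037,0.0,-0.064],[0.043,0.0,-0.061],[0.042,0.0,-0.061]]
yaw [0.0,0.0,0.0,0.0,0.0,0.0,0.0,0.0] 8
end [ 0.4913 -0.1829  0.1219] 80.82
travel [[0.048,0.0,-0.057],[0.048,0.0,-0.056],[0.053,0.0,-0.053],[0.052,0.0,-0.052],[0.057,0.0,-0.048],[0.057,0.0,-0.048],[0.061,0.0,-0.042],[0.061,0.0,-0.043],[0.065,0.0,-0.037],[0.064,0.0,-0.037],[0.067,0.0,-0.031],[0.068,0.0,-0.032],[0.042,0.0,-0.016],[0.041,0.0,-0.016]]
yaw [0.0,0.0,0.0,0.0,0.0,0.0,0.0,0.0,0.0,0.0,0.0,0.0,0.0,0.0] 14
end [ 0.5063 -0.09    0.1901] 80.82
```

drive_tool:
  travel:
    - [0.13,0,0]
    - [0.11,0,0]
    - [0.03,0,-0.02]
    - [0.03,0,0]
  yaw: [0,0,0,0]

```text
t: 7.42
tcp_pos: [0.4875, -0.2065, 0.0821]
tcp_rot: [[0.159, 0.987, 0.002], [0.987, -0.159, -0.004], [-0.004, 0.002, -1.0]]
ft_force: [-4.9, -23.5, 7.4]
grip_width: 0.0234
finger_force: 30.0
```

drive_tool:
  travel:
    - [0.01,0,0]
    - [0.01,0,0]
    - [0.01,0,0]
  yaw: [0,0,0]

```text
t: 7.8
tcp_pos: [0.4881, -0.2058, 0.0832]
tcp_rot: [[0.16, 0.987, 0.002], [0.987, -0.16, -0.009], [-0.009, 0.004, -1.0]]
ft_force: [-6.3, -33.5, 13.1]
grip_width: 0.0238
finger_force: 30.0
```

drive_tool:
  travel:
    - [0,0,-0.04]
    - [0.01,0,-0.05]
  yaw: [0,0]

```text
t: 8.05
tcp_pos: [0.4878, -0.2014, 0.0922]
tcp_rot: [[0.16, 0.987, 0.001], [0.987, -0.16, -0.002], [-0.001, 0.001, -1.0]]
ft_force: [0.7, -1.1, -2.3]
grip_width: 0.0238
finger_force: 30.0
```

drive_tool:
  travel:
    - [0.03,0,-0.04]
    - [0.03,0,-0.05]
  yaw: [0,0]

```text
t: 8.3
tcp_pos: [0.4891, -0.1944, 0.1032]
tcp_rot: [[0.16, 0.987, 0.001], [0.987, -0.16, -0.002], [-0.002, 0.001, -1.0]]
ft_force: [-1.3, -8.0, 0.7]
grip_width: 0.0239
finger_force: 30.0
```

```bash
python3 - <<'E'
from p import *
plan([(*tcp(.001,-.049,.013,b),HR,1) for b in(14,17,20,23,26,29,32,35,38,41,44,46,48)])
E
```

```text
travel [[0.072,0.003,-0.107],[0.055,0.0,-0.07],[0.059,0.0,-0.067],[0.062,0.0,-0.064],[0.065,0.0,-0.061],[0.068,0.0,-0.057],[0.072,0.0,-0.054],[0.074,0.0,-0.05],[0.076,0.0,-0.046],[0.079,0.0,-0.041],[0.081,0.0,-0.038],[0.055,0.0,-0.023],[0.056,0.0,-0.021]]
yaw [0.0,0.0,0.0,0.0,0.0,0.0,0.0,0.0,0.0,0.0,0.0,0.0,0.0] 13
end [ 0.5062 -0.0909  0.1871] 80.81
```

drive_tool:
  travel:
    - [0.07,0,-0.1]
    - [0.05,0,-0.07]
    - [0.06,0,-0.07]
    - [0.06,0,-0.06]
  yaw: [0,0,0,0]

```text
t: 8.8
tcp_pos: [0.4936, -0.1652, 0.139]
tcp_rot: [[0.16, 0.987, 0.001], [0.987, -0.159, -0.001], [-0.001, 0.001, -1.0]]
ft_force: [-0.4, -5.9, 1.7]
grip_width: 0.0236
finger_force: 30.0
```

```bash
cat >> p.py <<'E'
def wall(tx=0):
    from scipy.optimize import brentq
    s=manip.read_state();q=(s["tcp_pos"][:2]-E0)@xr-tx
    b=brentq(lambda b:-.1888*np.cos(b)+.0785*np.sin(b)-q,-.3,1.2)
    print("pitch if at wall",np.degrees(b),"tip z",s["tcp_pos"][2]+.0188-.1888*np.sin(b)-.0785*np.cos(b))
E
python3 - <<'E'
from p import *
wall()
im=manip.capture("wrist");cv2.imwrite("pics/w2.png",im[:,:,::-1])
s=manip.read_state();print(s["tcp_pos"])
for b in(0,23):
    d=np.array([.16,.987,0]);n=np.array([-.987,.16,0]);h=s["tcp_pos"]+[0,0,.0188];r=np.radians(b)
    x,z=.1888*np.cos(r)-.0785*np.sin(r),-.1888*np.sin(r)-.0785*np.cos(r)
    print(b,proj(manip.get_calibration("wrist"),np.array([h+x*d+k*n+[0,0,z] for k in(.03,-.03)])))
E
```

```text
pitch if at wall 23.356320550633576 tip z 0.010930033132746417
[ 0.49398535 -0.16451921  0.13991528]
0 [[ 202.21665399 -125.41509441]
 [ 315.4124098  -125.14240715]]
23 [[219.05643006   2.15682321]
 [297.73529377   2.29522215]]
```

View pics/w2.png

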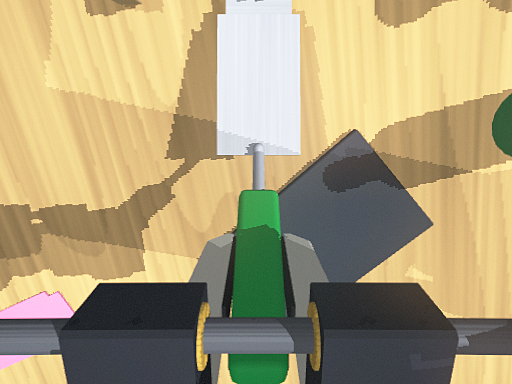

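The wrist view shows the spatula pivoted in the grip: the blade tip is at row 13, columns 218-300, against the batten end, which matches about 24°. I'll continue the arc.

drive_tool:
  travel:
    - [0.07,0,-0.06]
    - [0.07,0,-0.06]
    - [0.07,0,-0.05]
    - [0.08,0,-0.05]
    - [0.08,0,-0.05]
  yaw: [0,0,0,0,0]

```text
t: 9.48
tcp_pos: [0.5006, -0.1206, 0.1709]
tcp_rot: [[0.159, 0.987, -0.0], [0.987, -0.159, 0.0], [0.0, -0.0, -1.0]]
ft_force: [-0.6, -2.5, -2.0]
grip_width: 0.0233
finger_force: 30.0
```

drive_tool:
  travel:
    - [0.08,0,-0.04]
    - [0.07,0,-0.03]
    - [0.06,0,-0.02]
  yaw: [0,0,0]

```text
t: 9.85
tcp_pos: [0.5047, -0.0959, 0.1817]
tcp_rot: [[0.159, 0.987, 0.0], [0.987, -0.159, -0.0], [-0.0, 0.0, -1.0]]
ft_force: [-1.1, -4.5, 1.0]
grip_width: 0.0237
finger_force: 30.0
```

```bash
python3 - <<'E'
from p import *
wall()
im=manip.capture("wrist");cv2.imwrite("pics/w3.png",im[:,:,::-1])
h=cv2.cvtColor(im,cv2.COLOR_RGB2HSV)[:,258].astype(int)
print([(i,int(h[i,1]),int(h[i,2])) for i in range(0,200,6)])
s=manip.read_state();print(s["tcp_pos"])
for b in(40,43,46,49):
    d=np.array([.16,.987,0]);hh=s["tcp_pos"]+[0,0,.0188];r=np.radians(b)
    x,z=.1888*np.cos(r)-.0785*np.sin(r),-.1888*np.sin(r)-.0785*np.cos(r)
    print(b,proj(manip.get_calibration("wrist"),hh+x*d+[0,0,z]),x,z+hh[2])
E
```

```text
pitch if at wall 46.778149971145545 tip z 0.009185142404858147
[(0, 35, 248), (6, 37, 247), (12, 37, 248), (18, 38, 247), (24, 36, 247), (30, 37, 248), (36, 36, 248), (42, 38, 248), (48, 91, 215), (54, 38, 247), (60, 35, 248), (66, 97, 173), (72, 79, 248), (78, 79, 248), (84, 78, 248), (90, 77, 248), (96, 104, 237), (102, 15, 190), (108, 19, 189), (114, 19, 189), (120, 17, 191), (126, 19, 189), (132, 22, 195), (138, 20, 190), (144, 22, 186), (150, 19, 186), (156, 19, 187), (162, 20, 187), (168, 21, 183), (174, 18, 180), (180, 21, 159), (186, 20, 156), (192, 18, 157), (198, 12, 154)]
[ 0.5047972  -0.09540581  0.18190935]
40 [258.4459326   72.42667276] 0.0941703635004697 0.019216564685551468
43 [258.42246768  83.62723334] 0.08454270760079324 0.014536798222305247
46 [258.40026753  94.57853585] 0.07468332601607458 0.010367317794241243
49 [258.37922309 105.31055566] 0.06461924262592017 0.006719551657395684
```

```bash
python3 - <<'E'
from p import *
plan([(*tcp(-.06,-.04,.010,47),HR,2),(*tcp(-.06,-.03,-.001,47),HR,2)]+[(*tcp(-.06,-.03,-.003,b),HR,1) for b in(44,41,38,35,33)])
E
```

```text
travel [[-0.249,-0.035,-0.004],[-0.249,-0.035,-0.004],[0.0,-0.042,0.046],[0.0,-0.042,0.046],[-0.083,0.0,0.05],[-0.08,0.0,0.038],[-0.079,0.0,0.041],[-0.077,0.0,0.046],[-0.049,0.0,0.033]]
yaw [0.0,0.0,0.0,0.0,0.0,0.0,0.0,0.0,0.0] 9
end [ 0.47   -0.1951  0.1469] 80.84
```

drive_tool:
  travel:
    - [-0.25,-0.03,0]
    - [-0.25,-0.03,0]
    - [0,-0.04,0.04]
    - [0,-0.04,0.05]
    - [-0.08,0,0.05]
  yaw: [0,0,0,0,0]

```text
t: 10.52
tcp_pos: [0.4767, -0.1617, 0.1641]
tcp_rot: [[0.158, 0.987, -0.0], [0.987, -0.158, 0.001], [0.0, -0.0, -1.0]]
ft_force: [-0.9, 0.8, -1.4]
grip_width: 0.0233
finger_force: 30.0
```

drive_tool:
  travel:
    - [-0.08,0,0.04]
    - [-0.08,0,0.04]
    - [-0.08,0,0.05]
    - [-0.05,0,0.03]
    - [0,0,0]
  yaw: [0,0,0,0,0]

```text
t: 11.15
tcp_pos: [0.4712, -0.1972, 0.1452]
tcp_rot: [[0.16, 0.987, -0.0], [0.987, -0.16, -0.0], [-0.0, -0.0, -1.0]]
ft_force: [0.4, -0.7, 2.2]
grip_width: 0.0235
finger_force: 30.0
```

```bash
cat >> p.py <<'E'
def tiprow(col=258,save=None):
    im=manip.capture("wrist"); s=manip.read_state(); c=manip.get_calibration("wrist")
    if save: cv2.imwrite(save,im[:,:,::-1])
    h=cv2.cvtColor(im,cv2.COLOR_RGB2HSV)[:,col-15:col+16].astype(int).mean(1)
    rows=[i for i in range(0,384) if h[i,1]<28]
    runs=np.split(np.array(rows),np.where(np.diff(rows)>1)[0]+1); print("grey runs",[(int(r[0]),int(r[-1])) for r in runs if len(r)>8], "tcp",s["tcp_pos"].round(4))
    a=np.radians(head(s));d=np.array([np.cos(a),np.sin(a),0]);hh=s["tcp_pos"]+[0,0,.0188]
    for b in range(0,60,3):
        r=np.radians(b);x,z=.1888*np.cos(r)-.0785*np.sin(r),-.1888*np.sin(r)-.0785*np.cos(r)
        print((b,proj(c,hh+x*d+[0,0,z])[1].round(1).item()),end=" ")
    print()
E
python3 -c "
from p import *
tiprow(save='pics/w4.png')"
```

```text
grey runs [(56, 188), (201, 212)] tcp [ 0.4713 -0.197   0.1455]
(0, -125.0) (3, -104.9) (6, -86.1) (9, -68.5) (12, -51.9) (15, -36.1) (18, -21.1) (21, -6.8) (24, 6.9) (27, 20.1) (30, 32.8) (33, 45.1) (36, 57.0) (39, 68.6) (42, 79.9) (45, 90.9) (48, 101.7) (51, 112.3) (54, 122.8) (57, 133.0)
```

```bash
python3 - <<'E'
from p import *
from scipy.optimize import fsolve
im=cv2.imread("pics/w4.png");h=cv2.cvtColor(im,cv2.COLOR_BGR2HSV).astype(int)
for c in(228,238,280,290):
    r=np.where(h[:,c,1]<28)[0];print(c,r.min(),r.max(),[(int(i),int(h[i,c,1]),int(h[i,c,2])) for i in range(130,220,10)])
r=np.where(h[100,:,1]<28)[0];print("w100",r.min(),r.max()); r=np.where(h[60,:,1]<28)[0];print("w60",r.min(),r.max()); r=np.where(h[150,:,1]<28)[0];print("w150",r.min(),r.max())
E
```

```text
228 69 354 [(130, 18, 221), (140, 18, 218), (150, 18, 216), (160, 21, 218), (170, 20, 217), (180, 15, 214), (190, 113, 225), (200, 108, 226), (210, 111, 213)]
238 56 353 [(130, 12, 225), (140, 17, 222), (150, 22, 218), (160, 16, 222), (170, 21, 221), (180, 19, 218), (190, 111, 223), (200, 106, 205), (210, 27, 104)]
280 56 353 [(130, 16, 224), (140, 20, 220), (150, 17, 220), (160, 20, 220), (170, 19, 217), (180, 19, 217), (190, 42, 103), (200, 38, 106), (210, 45, 101)]
290 69 349 [(130, 19, 220), (140, 19, 224), (150, 18, 221), (160, 20, 219), (170, 20, 219), (180, 19, 223), (190, 44, 99), (200, 37, 103), (210, 43, 102)]
w100 221 377
w60 230 286
w150 220 405
```

View pics/w4.png

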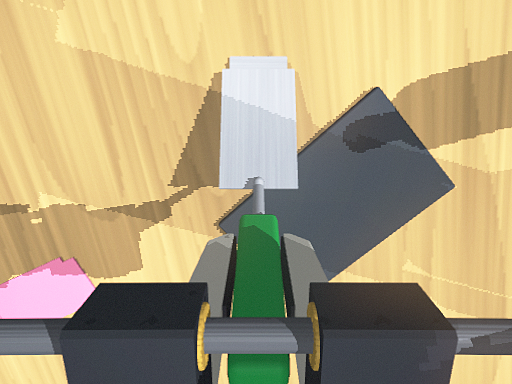

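```bash
python3 - <<'E'
from p import *
from scipy.optimize import fsolve,least_squares
s=manip.read_state();c=manip.get_calibration("wrist");d=np.array([.16,.987,0]);hh=s["tcp_pos"]+[0,0,.0188]
row=lambda x,z:proj(c,hh+x*d+[0,0,z])[1]
def f(q,Z):
    X,b=q;z=Z-hh[2];return [row(X,z)-56,row(X-.115*np.cos(b),z+.115*np.sin(b))-188.5]
for Z in(.001,-.009,.005):
    X,b=fsolve(f,[.12,.6],args=(Z,));z=Z-hh[2]
    # hold rel tip in spatula frame
    dx,dz=-X,-z
    print(Z,X,np.degrees(b),"hold rel tip (spatula axes)",dx*np.cos(b)-dz*np.sin(b),dx*np.sin(b)+dz*np.cos(b))
print(row(.0,-.0))
E
```

```text
0.001 0.10658272456496502 29.9814750491807 hold rel tip (spatula axes) -0.17390284696679367 0.08814869683820924
-0.009 0.10708498534465882 16.685075510973366 hold rel tip (spatula axes) -0.1523201208315668 0.13521616132758846
0.005 0.10628364884289512 32.81399390959309 hold rel tip (spatula axes) -0.17562738681867962 0.07624764202136722
265.06461896782395<stdin>:8: RuntimeWarning: The iteration is not making good progress, as measured by the 
 improvement from the last five Jacobian evaluations.
```

```bash
cat > fit.py <<'E'
from p import *
from scipy.optimize import least_squares
s=manip.read_state();c=manip.get_calibration("wrist");a=np.radians(head(s));d=np.array([np.cos(a),np.sin(a),0]);hh=s["tcp_pos"]+[0,0,.0188]
row=lambda x,z:proj(c,hh+x*d+[0,0,z])[1]
def fit(obs):
    def f(q):
        X,Z,b=q;C,S=np.cos(b),np.sin(b)
        return [row(X+x*C+z*S,Z-hh[2]-x*S+z*C)-r for x,z,r in obs]
    r=least_squares(f,[.1,.005,.5]);X,Z,b=r.x;C,S=np.cos(b),np.sin(b);dx,dz=-X,hh[2]-Z
    print("X %.4f Z %.4f b %.1f"%(X,Z,np.degrees(b)),"res",r.fun.round(1),"hold rel tip",(dx*C-dz*S).round(4),(dx*S+dz*C).round(4))
E
python3 - <<'E'
from fit import *
fit([(0,.001,56),(-.115,.001,188.5),(-.1405,.0383,213)])
fit([(0,.001,56),(-.115,.001,188.5),(-.1405,.0383,213),(-.107,.009,177)])
fit([(0,.001,56),(-.115,.001,188.5),(-.1405,.0383,217)])
E
```

```text
X 0.1060 Z 0.0009 b 30.6 res [ 0.  0. -0.] hold rel tip -0.1744 0.0866
X 0.1058 Z 0.0016 b 30.8 res [ 0.2  0.4  0.4 -1. ] hold rel tip -0.1741 0.0857
X 0.1065 Z -0.0052 b 24.9 res [-0.  0.  0.] hold rel tip -0.1679 0.1089
```

```bash
sed -i 's/\.1888/.1743/g; s/\.0785/.0860/g' p.py; python3 - <<'E'
from p import *
p,a=plan([(*tcp(-.05,-.03,.018,31),HR,2),(*tcp(-.001,-.05,.018,31),HR,3)])
plan([(*tcp(.003,-.05,.018,31),HR,1),(*tcp(.003,-.05,.018,34),HR,1),(*tcp(.003,-.05,.016,38),HR,2),(*tcp(-.04,-.05,.016,38),HR,2)],p,a)
E
```

```text
travel [[0.092,-0.007,-0.072],[0.092,-0.006,-0.072],[0.136,0.055,0.0],[0.136,0.056,0.0],[0.136,0.055,0.0]]
yaw [-0.0,-0.0,-0.0,-0.0,-0.0] 5
end [ 0.5008 -0.1298  0.1627] 80.8
travel [[0.034,0.0,0.0],[0.072,0.0,-0.044],[0.05,0.0,-0.018],[0.05,0.0,-0.018],[-0.179,0.0,0.0],[-0.179,0.0,0.0]]
yaw [-0.0,-0.0,-0.0,-0.0,-0.0,-0.0] 6
end [ 0.4979 -0.1478  0.1723] 80.8
```

drive_tool:
  travel:
    - [0.09,0,-0.07]
    - [0.09,0,-0.07]
    - [0.14,0.05,0]
    - [0.14,0.05,0]
    - [0.13,0.05,0]
    - [0.03,0,0]
  yaw: [0,0,0,0,0,0]

```text
t: 11.95
tcp_pos: [0.5015, -0.125, 0.1619]
tcp_rot: [[0.158, 0.987, -0.001], [0.987, -0.158, 0.0], [0.0, -0.001, -1.0]]
ft_force: [0.9, 0.8, -1.8]
grip_width: 0.0231
finger_force: 30.0
```

drive_tool:
  travel:
    - [0.07,0,-0.05]
    - [0.05,0,-0.03]
    - [0.05,0,-0.03]
  yaw: [0,0,0]

```text
t: 12.32
tcp_pos: [0.5042, -0.106, 0.1759]
tcp_rot: [[0.16, 0.987, 0.0], [0.987, -0.16, -0.0], [-0.0, 0.0, -1.0]]
ft_force: [-0.1, -1.7, -3.1]
grip_width: 0.0229
finger_force: 30.0
```

drive_tool:
  travel:
    - [-0.18,0,0]
    - [-0.18,0,0]
    - [0,0,0]
  yaw: [0,0,0]

```text
t: 12.7
tcp_pos: [0.4972, -0.1494, 0.1757]
tcp_rot: [[0.161, 0.987, 0.0], [0.987, -0.161, 0.0], [0.0, 0.0, -1.0]]
ft_force: [-0.5, -0.8, -1.9]
grip_width: 0.0236
finger_force: 30.0
```

```bash
python3 - <<'E'
from p import *
tiprow(save="pics/w5.png")
im=cv2.imread("pics/w5.png");h=cv2.cvtColor(im,cv2.COLOR_BGR2HSV).astype(int)
for c in(228,290): print([i for i in range(1,384) if (h[i,c,1]<28)!=(h[i-1,c,1]<28)])
for c in(258,): print([i for i in range(1,384) if (h[i,c,1]<28)!=(h[i-1,c,1]<28)],[i for i in range(1,384) if (50<h[i,c,0]<85 and h[i,c,1]>120)][:3])
E
```

```text
grey runs [(83, 204)] tcp [ 0.4973 -0.1488  0.1756]
(0, -84.6) (3, -67.7) (6, -51.7) (9, -36.5) (12, -22.0) (15, -8.1) (18, 5.2) (21, 18.1) (24, 30.5) (27, 42.5) (30, 54.1) (33, 65.5) (36, 76.5) (39, 87.3) (42, 97.9) (45, 108.3) (48, 118.5) (51, 128.6) (54, 138.5) (57, 148.4) 
[94, 204, 234, 270, 271, 272, 273, 275, 276, 277, 280, 284, 285, 286, 287, 289, 291, 292, 293, 294, 295, 296, 303, 304, 310, 311, 312, 313, 315, 318, 320, 323, 324, 329, 330, 332, 333, 334, 336, 339, 340, 342, 344, 346, 347, 349, 351, 354]
[94, 204, 234, 284, 286, 288, 289, 290, 291, 292, 293, 294, 295, 297, 301, 304, 305, 307, 309, 310, 311, 312, 313, 314, 315, 318, 320, 325, 326, 327, 328, 332, 333, 337, 340, 341, 345, 346, 348, 350]
[84, 224, 319, 321, 323, 325, 326, 327, 328, 329, 331, 333, 336, 342, 343, 346, 347, 348, 351, 352, 353, 354] [224, 225, 226]
```

```bash
python3 - <<'E'
from fit import *
fit([(0,.001,83.5),(-.115,.001,204),(-.1405,.0383,224)])
print(s["tcp_pos"],"tip rack coords",(s["tcp_pos"][:2]-E0)@xr,(s["tcp_pos"][:2]-E0)@yr)
im=np.load("scene.npy")
E
```

```text
X 0.0841 Z 0.0130 b 36.2 res [-0. -0. -0.] hold rel tip -0.1749 0.0969
[ 0.49731063 -0.14878185  0.17563999] tip rack coords -0.1254589817735155 -0.04952118633403548
```

```bash
python3 - <<'E'
from fit import *
im=cv2.imread("pics/w5.png");S=cv2.cvtColor(im,cv2.COLOR_BGR2HSV)[...,1].astype(float)
def edge(r,lo,hi,fall):
    v=np.median(S[r-1:r+2],0); g=[(np.diff(v[lo:hi])[i],lo+i) for i in range(hi-lo-1)]
    return (min(g) if fall else max(g))
for r in range(96,204,12): print(r,edge(r,190,245,True),edge(r,270,330,False),end=" | ")
L=lambda y,x,z:proj(c,hh+x*d+np.array([-d[1],d[0],0])*y+[0,0,z])
for Z,b in((.013,36.2),(.0186,38),(.008,33)):
    X=.0841;B=np.radians(b)
    for t in(.012,.1,.115):
        x,z=X-t*np.cos(B),Z-hh[2]+t*np.sin(B);l,rr=L(.03,x,z),L(-.03,x,z);print(Z,b,t,"row %.1f width %.1f"%(l[1],rr[0]-l[0]))
E
```

```text
96 (np.float64(-70.0), 223) (np.float64(88.0), 292) | 108 (np.float64(-82.0), 222) (np.float64(88.0), 292) | 120 (np.float64(-95.0), 222) (np.float64(87.0), 293) | 132 (np.float64(-85.0), 221) (np.float64(56.0), 293) | 144 (np.float64(-87.0), 221) (np.float64(117.0), 294) | 156 (np.float64(-68.0), 220) (np.float64(69.0), 294) | 168 (np.float64(-86.0), 220) (np.float64(84.0), 295) | 180 (np.float64(-72.0), 219) (np.float64(17.0), 324) | 192 (np.float64(-54.0), 219) (np.float64(14.0), 325) | 0.013 36.2 0.012 row 95.3 width 66.3
0.013 36.2 0.1 row 186.8 width 72.8
0.013 36.2 0.115 row 204.3 width 74.1
0.0186 38 0.012 row 95.3 width 67.5
0.0186 38 0.1 row 187.4 width 75.0
0.0186 38 0.115 row 205.2 width 76.5
0.008 33 0.012 row 95.6 width 65.1
0.008 33 0.1 row 187.2 width 70.3
0.008 33 0.115 row 204.3 width 71.3
```

```bash
cat >> p.py <<'E'
N0=np.array([.4799,.0049]);HT=83.7;th=np.radians(HT);tt=np.array([np.cos(th),np.sin(th)]);nn=np.array([-tt[1],tt[0]])
def tl(u,z,b=38,l=.004):
    s,c=np.sin(np.radians(b)),np.cos(np.radians(b))
    q=N0+tt*(u-.1743*c+.0860*s)+nn*l
    return (q[0],q[1],z+.1743*s+.0860*c-.0188)
def arc(f,L=.12,d=.1035):
    r=np.radians(f)
    if f<38: return (.013+L*(1-np.cos(r)),.030+L*np.sin(r)-.0127)
    return (L-d*np.cos(r),.030+d*np.sin(r)-.0015)
E
python3 - <<'E'
from p import *
p,a=plan([(*tl(-.06,.014),HT,3),(*tl(.013,.013),HT,5)])
p,a=plan([(*tl(*arc(f)),HT,1) for f in(0,5,10,15,20,25,30)],p,a)
p,a=plan([(*tl(*arc(f)),HT,1) for f in(35,40,45,50,55,60,65,70,75,80,85)]+[(*tl(.13,.131),HT,2),(*tl(.16,.131),HT,2)],p,a)
E
```

```text
travel [[0.012,-0.107,0.015],[0.015,-0.106,0.015],[0.016,-0.107,0.015],[0.122,0.0,0.002],[0.121,0.0,0.001],[0.122,0.0,0.002],[0.121,0.0,0.001],[0.122,0.001,0.002]]
yaw [-0.011,-0.011,-0.011,0.0,0.0,0.0,0.0,0.0] 8
end [ 0.4681 -0.0657  0.1693] 83.73
travel [[0.0,0.0,-0.036],[0.004,0.0,-0.087],[0.011,0.0,-0.086],[0.019,0.0,-0.086],[0.026,0.0,-0.083],[0.034,0.0,-0.08],[0.04,0.0,-0.078]]
yaw [0.0,0.0,0.0,0.0,0.0,0.0,0.0] 7
end [ 0.4699 -0.0497  0.2336] 83.73
travel [[0.047,0.0,-0.073],[0.05,0.0,-0.075],[0.051,0.0,-0.055],[0.055,0.0,-0.051],[0.06,0.0,-0.046],[0.064,0.0,-0.04],[0.066,0.0,-0.035],[0.07,0.0,-0.029],[0.072,0.0,-0.022],[0.073,0.0,-0.017],[0.075,0.0,-0.009],[0.079,0.0,0.002],[0.079,0.0,0.003],[0.125,0.0,0.0],[0.125,0.0,0.0]]
yaw [0.0,0.0,0.0,0.0,0.0,0.0,0.0,0.0,0.0,0.0,0.0,0.0,0.0,0.0,0.0] 15
end [0.4842 0.0805 0.2872] 83.73
```

drive_tool:
  travel:
    - [0.01,-0.11,0.015]
    - [0.015,-0.11,0.015]
    - [0.015,-0.1,0.015]
    - [0.1,0,0]
    - [0.12,0,0.005]
    - [0.12,0,0]
    - [0.12,0,0]
    - [0.12,0,0]
    - [0.02,0,0]
  yaw: [-0.01,-0.01,-0.01,0,0,0,0,0,0]

```text
t: 13.88
tcp_pos: [0.4683, -0.0659, 0.1694]
tcp_rot: [[0.112, 0.994, -0.0], [0.994, -0.112, 0.0], [0.0, -0.0, -1.0]]
ft_force: [0.4, 1.0, -2.1]
grip_width: 0.0233
finger_force: 30.0
```

```bash
python3 - <<'E'
from p import *
s=manip.read_state();print(s["tcp_pos"],head(s),s["ft_force"],"target",tl(.013,.013))
cv2.imwrite("pics/w6.png",manip.capture("wrist")[:,:,::-1])
E
```

```text
[ 0.46831617 -0.06586615  0.1694268 ] 83.59716247922839 [ 0.39421854  1.00051531 -2.10911432] target (np.float64(0.4680887546439724), np.float64(-0.06563324199366435), np.float64(0.1692787199594403))
```

View pics/w6.png

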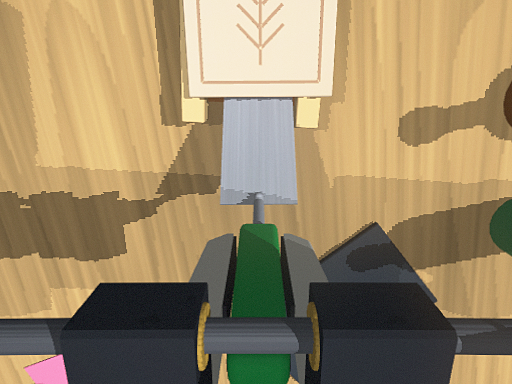

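The wrist view shows the blade centred under the tile (near edge at row 97, blade columns 221-297), square to the edge, with nothing disturbed. Now I'll lift along the arc.

drive_tool:
  travel:
    - [0,0,-0.04]
    - [0,0,-0.09]
    - [0.01,0,-0.09]
    - [0.02,0,-0.09]
    - [0.03,0,-0.08]
    - [0.03,0,-0.08]
  yaw: [0,0,0,0,0,0]

```text
t: 14.68
tcp_pos: [0.4694, -0.0559, 0.2266]
tcp_rot: [[0.113, 0.994, 0.0], [0.994, -0.113, -0.0], [-0.0, 0.0, -1.0]]
ft_force: [-0.3, -0.5, -2.3]
grip_width: 0.0234
finger_force: 30.0
```

```bash
python3 - <<'E'
from p import *
im=manip.capture("wrist")
s=manip.read_state();print(s["tcp_pos"],s["ft_force"],"target",tl(*arc(25)))
c=manip.get_calibration("wrist")
# predicted near-edge row for tile angle f
for f in(0,10,20,25,30):
    r=np.radians(f);u=.12*(1-np.cos(r));e=N0+tt*u;print(f,proj(c,np.array([*(e+0*nn),.030+.12*np.sin(r)])).round(1),end=";")
h=cv2.cvtColor(im,cv2.COLOR_RGB2HSV).astype(int)
print([(i,int(h[i,235:280,1].mean()),int(h[i,235:280,2].mean())) for i in range(20,200,6)])
cv2.imwrite("pics/l1.png",np.hstack([cv2.resize(manip.capture("scene")[110:240,200:360],(480,390)),cv2.resize(im,(320,240))[:, :] if 0 else cv2.resize(im,(320,390))])[:,:,::-1])
E
```

```text
[ 0.46973631 -0.0556146   0.22783863] [ 0.23551723  0.11591795 -1.35465066] target (np.float64(0.4693225046972679), np.float64(-0.054458073811772964), np.float64(0.22429291136832424))
0 [261.3 107.4];10 [261.5 106.8];20 [261.7 102. ];25 [261.9  97.8];30 [262.   92.3];[(20, 52, 239), (26, 53, 238), (32, 55, 238), (38, 51, 240), (44, 52, 240), (50, 42, 247), (56, 40, 246), (62, 40, 246), (68, 37, 248), (74, 36, 248), (80, 35, 249), (86, 37, 248), (92, 66, 188), (98, 16, 204), (104, 16, 204), (110, 17, 204), (116, 17, 204), (122, 18, 203), (128, 18, 203), (134, 19, 202), (140, 19, 202), (146, 19, 201), (152, 19, 200), (158, 19, 200), (164, 19, 198), (170, 19, 198), (176, 19, 197), (182, 19, 196), (188, 18, 196), (194, 17, 167)]
```

View pics/l1.png

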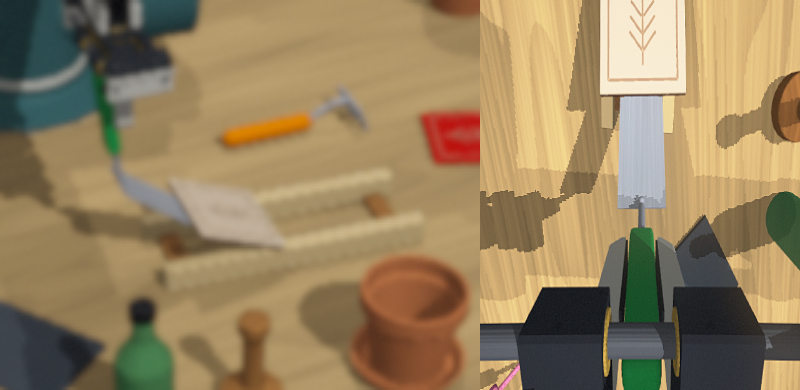

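The crops show the tile tilted about 25° on the blade, hinging on its far edge, with the edge line at wrist row 93. I'll continue along the arc.

```bash
python3 - <<'E'
from p import *
p,a=plan([(*tl(*arc(f)),HT,1) for f in(31,35,40,45,50,55,60,65,70,75,80,85)]+[(*tl(.13,.131),HT,2),(*tl(.165,.131),HT,2)])
E
```

```text
travel [[0.06,-0.005,-0.069],[0.038,0.0,-0.058],[0.05,0.0,-0.075],[0.051,0.0,-0.055],[0.055,0.0,-0.051],[0.06,0.0,-0.046],[0.063,0.0,-0.04],[0.067,0.0,-0.035],[0.07,0.0,-0.029],[0.071,0.0,-0.022],[0.074,0.001,-0.017],[0.074,0.0,-0.009],[0.079,0.0,0.002],[0.08,0.0,0.003],[0.146,0.0,0.0],[0.146,0.0,0.0]]
yaw [-0.002,0.0,0.0,0.0,0.0,0.0,0.0,0.0,0.0,0.0,0.0,0.0,0.0,0.0,0.0,0.0] 16
end [0.4848 0.0855 0.2872] 83.73
```

drive_tool:
  travel:
    - [0.05,0,-0.07]
    - [0.04,0,-0.06]
    - [0.05,0,-0.075]
    - [0.05,0,-0.055]
    - [0.055,0,-0.05]
  yaw: [0,0,0,0,0]

```text
t: 15.4
tcp_pos: [0.4727, -0.0265, 0.2635]
tcp_rot: [[0.113, 0.994, 0.0], [0.994, -0.113, -0.0], [0.0, 0.0, -1.0]]
ft_force: [-0.7, -0.3, -2.5]
grip_width: 0.0234
finger_force: 30.0
```

```bash
cat > look.py <<'E'
from p import *
im=manip.capture("wrist");s=manip.read_state();print(s["tcp_pos"],s["ft_force"].round(1),s["t"])
c=manip.get_calibration("wrist")
for f in(0,30,40,50,60,70,80):
    r=np.radians(f);u=.12*(1-np.cos(r));e=N0+tt*u;print(f,proj(c,np.array([*e,.030+.12*np.sin(r)]))[1].round(1),end=";")
h=cv2.cvtColor(im,cv2.COLOR_RGB2HSV).astype(int)
print([(i,*h[i,235:280].mean(0).astype(int).tolist()) for i in range(2,200,9)])
cv2.imwrite("pics/last.png",im[:,:,::-1])
E
python3 look.py
```

```text
[ 0.47295388 -0.02594129  0.26426468] [-0.4  1.3 -1.8] 15.45
0 131.9;30 123.4;40 112.2;50 96.0;60 74.6;70 48.4;80 18.1;[(2, 17, 92, 194), (11, 20, 46, 241), (20, 18, 59, 230), (29, 18, 58, 232), (38, 18, 59, 231), (47, 18, 59, 230), (56, 18, 56, 234), (65, 19, 50, 240), (74, 20, 47, 242), (83, 20, 47, 242), (92, 8, 134, 100), (101, 109, 16, 216), (110, 110, 17, 216), (119, 109, 17, 216), (128, 110, 17, 215), (137, 110, 18, 215), (146, 110, 18, 213), (155, 109, 18, 212), (164, 109, 19, 211), (173, 109, 18, 210), (182, 108, 19, 209), (191, 108, 18, 208)]
```

drive_tool:
  travel:
    - [0.065,0,-0.045]
    - [0.065,0,-0.04]
    - [0.07,0,-0.035]
    - [0.07,0,-0.03]
  yaw: [0,0,0,0]

```text
t: 15.95
tcp_pos: [0.4764, 0.0059, 0.2813]
tcp_rot: [[0.113, 0.994, 0.0], [0.994, -0.113, 0.0], [0.0, 0.0, -1.0]]
ft_force: [-1.2, -0.3, -1.1]
grip_width: 0.0234
finger_force: 30.0
```

```bash
python3 look.py
```

```text
[0.47655082 0.00658405 0.28175621] [-0.5  0.4 -1.4] 16.0
0 156.7;30 153.0;40 144.4;50 131.4;60 113.9;70 92.0;80 66.4;[(2, 18, 111, 208), (11, 18, 111, 208), (20, 18, 111, 210), (29, 18, 111, 209), (38, 17, 78, 209), (47, 15, 68, 194), (56, 16, 69, 194), (65, 16, 66, 200), (74, 16, 61, 208), (83, 23, 24, 254), (92, 110, 19, 148), (101, 110, 19, 212), (110, 109, 19, 213), (119, 110, 19, 212), (128, 109, 19, 212), (137, 110, 18, 212), (146, 110, 19, 211), (155, 110, 18, 210), (164, 110, 18, 209), (173, 110, 18, 207), (182, 109, 18, 206), (191, 109, 18, 208)]
```

drive_tool:
  travel:
    - [0.07,0,-0.02]
    - [0.07,0,-0.015]
    - [0.07,0,0]
    - [0.07,0,0]
    - [0.07,0,0]
    - [0.07,0,0]
    - [0,0,0]
    - [0,0,0]
  yaw: [0,0,0,0,0,0,0,0]

```text
t: 17.0
tcp_pos: [0.482, 0.0553, 0.2852]
tcp_rot: [[0.113, 0.994, -0.0], [0.994, -0.113, -0.0], [-0.0, -0.0, -1.0]]
ft_force: [0.7, -0.2, -2.0]
grip_width: 0.0235
finger_force: 30.0
```

```bash
python3 look.py; cat > tile.py <<'E'
from p import *
im=manip.capture("scene");cv2.imwrite("pics/scene_l.png",im[:,:,::-1])
o=ortho("scene",im,.038,.36,.66,-.10,.32)
h=cv2.cvtColor(o,cv2.COLOR_RGB2HSV).astype(int)
print("y:",[round(.32-j*.001,3) for j in range(10,420,30)])
for x in(.46,.48,.50,.52,.54): print(x,[tuple(h[int((.66-x)*1000)-2:int((.66-x)*1000)+3,j-2:j+3].mean((0,1)).astype(int).tolist()) for j in range(10,420,30)])
E
python3 tile.py
```

```text
[0.48201523 0.05518593 0.28524435] [-0.9 -1.1 -1.6] 17.05
0 193.3;30 195.8;40 190.0;50 180.2;60 166.2;70 148.0;80 126.2;[(2, 7, 140, 100), (11, 8, 143, 100), (20, 8, 141, 100), (29, 8, 142, 100), (38, 7, 140, 101), (47, 8, 141, 101), (56, 7, 139, 101), (65, 8, 135, 102), (74, 7, 132, 103), (83, 112, 21, 208), (92, 110, 20, 207), (101, 110, 20, 210), (110, 109, 19, 211), (119, 110, 19, 211), (128, 109, 18, 210), (137, 110, 18, 210), (146, 110, 18, 209), (155, 110, 18, 208), (164, 110, 17, 207), (173, 110, 17, 205), (182, 108, 17, 205), (191, 108, 17, 207)]
y: [0.31, 0.28, 0.25, 0.22, 0.19, 0.16, 0.13, 0.1, 0.07, 0.04, 0.01, -0.02, -0.05, -0.08]
0.46 [(19, 102, 170), (19, 93, 178), (9, 147, 90), (8, 146, 89), (8, 145, 89), (8, 149, 89), (20, 86, 189), (20, 90, 179), (20, 92, 169), (20, 93, 165), (19, 98, 162), (19, 94, 159), (19, 105, 171), (18, 108, 152)]
0.48 [(20, 83, 201), (20, 82, 197), (8, 147, 88), (8, 147, 89), (8, 147, 89), (7, 146, 90), (19, 100, 123), (20, 94, 164), (20, 96, 162), (19, 101, 158), (15, 142, 150), (18, 108, 148), (19, 105, 172), (18, 107, 153)]
0.5 [(19, 99, 166), (19, 96, 163), (8, 146, 88), (8, 149, 90), (8, 148, 89), (7, 144, 90), (18, 109, 100), (19, 106, 155), (19, 108, 159), (19, 106, 166), (17, 128, 162), (18, 116, 147), (19, 106, 170), (19, 107, 151)]
0.52 [(18, 106, 163), (16, 135, 148), (8, 147, 88), (8, 149, 89), (8, 147, 89), (8, 145, 89), (18, 111, 96), (19, 105, 169), (19, 105, 168), (19, 101, 171), (18, 100, 183), (19, 93, 187), (19, 106, 162), (18, 108, 147)]
0.54 [(19, 106, 167), (16, 128, 158), (9, 149, 91), (8, 149, 89), (8, 146, 89), (8, 143, 90), (19, 91, 157), (20, 93, 177), (20, 91, 181), (20, 88, 191), (20, 85, 191), (20, 87, 181), (18, 109, 150), (18, 110, 145)]
```

```bash
python3 - <<'E'
from h import *
import p
im=cv2.imread("pics/scene_l.png")[:,:,::-1]
b=(.36,.66,-.10,.32);o=ortho("scene",im,.038,*b,res=.0005);h=cv2.cvtColor(o,cv2.COLOR_RGB2HSV).astype(int)
m=((h[...,0]<13)&(h[...,1]>125)&(h[...,2]<105)).astype(np.uint8)*255;m=cv2.morphologyEx(m,cv2.MORPH_OPEN,np.ones((15,15)))
cs,_=cv2.findContours(m,0,1);r=cv2.minAreaRect(max(cs,key=cv2.contourArea));c=np.array([b[1]-r[0][1]*.0005,b[3]-r[0][0]*.0005])
print(c,np.array(r[1])*.0005,r[2],"rack x",(c-p.E0)@p.xr-.17,"y",(c-p.E0)@p.yr)
E
python3 -c "
from p import *
HS=31.4
a=np.radians(HS);d=np.array([np.cos(a),np.sin(a)]);n=np.array([-d[1],d[0]])
tip0=np.array([.538,-.228])+.0575*d
# hold pos for tip at tip0+d*o: pitch b
def sl(b,tz,o=0):
    s,c=np.sin(np.radians(b)),np.cos(np.radians(b));q=tip0+d*(o-.1743*c+.086*s);return (q[0],q[1],tz+.1743*s+.086*c-.0188)
print(tip0,sl(38,.02),sl(0,.008))
p,a=plan([(.4757,-.0,.2852,HT,2),(.45,-.12,.25,HT,4),(*sl(38,.05),HS,8),(*sl(38,.012),HS,3)])
"
```

```text
[0.50059406 0.2016906 ] [0.11572282 0.10651873] 5.710593223571777 rack x 0.05098266859436032 y 0.003313663146972674
[ 0.58707917 -0.19804195] (np.float64(0.5150365921707561), np.float64(-0.2420169240039502), np.float64(0.1762787199594403)) (np.float64(0.4383052668782418), np.float64(-0.28885392499897933), np.float64(0.0752))
travel [[-0.231,0.0,0.0],[-0.232,-0.001,0.001],[-0.254,-0.026,0.073],[-0.255,-0.025,0.073],[-0.254,-0.026,0.074],[-0.254,-0.026,0.073],[-0.119,0.081,0.046],[-0.109,0.095,0.045],[-0.097,0.106,0.046],[-0.085,0.117,0.045],[-0.07,0.125,0.046],[-0.056,0.133,0.045],[-0.04,0.138,0.046],[-0.024,0.142,0.045],[0.0,0.0,0.106],[0.0,0.0,0.105],[0.0,0.0,0.106]]
yaw [-0.001,-0.001,-0.0,-0.0,-0.0,-0.0,0.073,0.073,0.073,0.073,0.073,0.073,0.073,0.073,-0.001,-0.001,-0.001] 17
end [ 0.515  -0.242   0.1683] 31.4
```

drive_tool:
  travel:
    - [-0.23,0,-0.02]
    - [-0.23,0,0]
    - [-0.25,-0.03,0.08]
    - [-0.25,-0.03,0.08]
    - [-0.25,-0.03,0.08]
    - [-0.25,-0.03,0.08]
    - [-0.12,0.08,0.05]
    - [-0.11,0.09,0.05]
    - [-0.1,0.11,0.05]
    - [-0.08,0.12,0.05]
    - [-0.07,0.13,0.05]
    - [-0.06,0.13,0.03]
    - [-0.04,0.14,0.03]
    - [-0.02,0.14,0.02]
    - [0,0,0.04]
    - [0,0,0]
  yaw: [0,0,0,0,0,0,0.07,0.07,0.07,0.07,0.07,0.07,0.07,0.08,0.01,0]

```text
t: 19.1
tcp_pos: [0.5147, -0.2382, 0.2043]
tcp_rot: [[0.853, 0.522, -0.001], [0.522, -0.853, 0.001], [-0.0, -0.001, -1.0]]
ft_force: [0.1, 0.5, -2.2]
grip_width: 0.0233
finger_force: 30.0
```

```bash
cat > sl.py <<'E'
from p import *
HS=31.4
a_=np.radians(HS);d=np.array([np.cos(a_),np.sin(a_)])
tip0=np.array([.538,-.228])+.0575*d
def sl(b,tz,o=0):
    s,c=np.sin(np.radians(b)),np.cos(np.radians(b));q=tip0+d*(o-.1743*c+.086*s);return (q[0],q[1],tz+.1743*s+.086*c-.0188)
E
python3 - <<'E'
from sl import *
s=manip.read_state();print(s["tcp_pos"],head(s),s["t"])
p,a=plan([(*sl(38,.016),HS,3),(*sl(38,.008),HS,2)])
p,a=plan([(*sl(b,.0065),HS,1) for b in(35,32,29,26,23,20,17,14,11,8)],p,a)
p,a=plan([(*sl(b,.007),HS,1) for b in(6,4,2,0)],p,a)
tiprow()
E
```

```text
[ 0.51471187 -0.23824102  0.2042911 ] 31.440673884247353 19.1
travel [[-0.005,0.009,0.089],[-0.004,0.01,0.089],[-0.005,0.009,0.089],[0.0,0.0,0.033],[0.0,0.0,0.033]]
yaw [0.0,0.0,0.0,0.0,0.0] 5
end [ 0.515  -0.242   0.1643] 31.44
travel [[-0.075,0.0,0.052],[-0.074,0.0,0.042],[-0.071,0.0,0.047],[-0.068,0.0,0.05],[-0.066,0.0,0.054],[-0.063,0.0,0.057],[-0.059,0.0,0.06],[-0.057,0.0,0.063],[-0.053,0.0,0.066],[-0.049,0.0,0.069]]
yaw [0.0,0.0,0.0,0.0,0.0,0.0,0.0,0.0,0.0,0.0] 10
end [ 0.45   -0.2817  0.0971] 31.44
travel [[-0.031,0.0,0.043],[-0.03,0.0,0.049],[-0.027,0.0,0.049],[-0.026,0.0,0.05]]
yaw [0.0,0.0,0.0,0.0] 4
end [ 0.4383 -0.2889  0.0742] 31.44
grey runs [(83, 223)] tcp [ 0.5148 -0.2382  0.2047]
(0, -84.8) (3, -67.9) (6, -51.8) (9, -36.6) (12, -22.1) (15, -8.2) (18, 5.1) (21, 18.0) (24, 30.4) (27, 42.4) (30, 54.0) (33, 65.4) (36, 76.4) (39, 87.2) (42, 97.8) (45, 108.2) (48, 118.4) (51, 128.5) (54, 138.5) (57, 148.3)
```

Tip row 83 is unchanged, so the spatula didn't slip in the grip. Next I'll set the tip down on the slate and flatten the blade.

drive_tool:
  travel:
    - [0,0.01,0.09]
    - [0,0.01,0.09]
    - [0,0.01,0.09]
    - [0,0,0.03]
    - [-0.02,0,0.03]
  yaw: [0,0,0,0,0]

```text
t: 19.77
tcp_pos: [0.515, -0.243, 0.1652]
tcp_rot: [[0.854, 0.52, -0.0], [0.52, -0.854, -0.0], [-0.0, 0.0, -1.0]]
ft_force: [-2.3, -1.6, 6.8]
grip_width: 0.0235
finger_force: 30.0
```

drive_tool:
  travel:
    - [-0.07,0,0.05]
    - [-0.07,0,0.04]
    - [-0.07,0,0.05]
    - [-0.07,0,0.05]
  yaw: [0,0,0,0]

```text
t: 20.27
tcp_pos: [0.4858, -0.2606, 0.142]
tcp_rot: [[0.854, 0.52, 0.0], [0.52, -0.854, 0.0], [0.0, -0.0, -1.0]]
ft_force: [0.7, 0.0, 0.3]
grip_width: 0.0234
finger_force: 30.0
```

```bash
python3 -c "
from p import *
tiprow(save='pics/w8.png')
s=manip.read_state();print(s['ft_force'])"
```

```text
grey runs [(37, 179), (191, 208)] tcp [ 0.4849 -0.2609  0.1412]
(0, -85.1) (3, -68.1) (6, -52.1) (9, -36.9) (12, -22.3) (15, -8.4) (18, 4.9) (21, 17.8) (24, 30.2) (27, 42.2) (30, 53.8) (33, 65.2) (36, 76.3) (39, 87.1) (42, 97.7) (45, 108.1) (48, 118.3) (51, 128.4) (54, 138.3) (57, 148.2) 
[-1.33315837 -1.44785408  1.2277808 ]
```

drive_tool:
  travel:
    - [-0.065,0,0.055]
    - [-0.06,0,0.055]
    - [-0.06,0,0.06]
    - [-0.055,0,0.06]
  yaw: [0,0,0,0]

```text
t: 20.82
tcp_pos: [0.4612, -0.2755, 0.1142]
tcp_rot: [[0.854, 0.52, -0.0], [0.52, -0.854, 0.0], [-0.0, -0.0, -1.0]]
ft_force: [-0.0, 0.6, 0.2]
grip_width: 0.0232
finger_force: 30.0
```

drive_tool:
  travel:
    - [-0.05,0,0.065]
    - [-0.05,0,0.07]
    - [-0.01,0,0.015]
  yaw: [0,0,0]

```text
t: 21.2
tcp_pos: [0.4499, -0.2823, 0.0961]
tcp_rot: [[0.854, 0.52, -0.001], [0.52, -0.854, 0.0], [-0.0, -0.001, -1.0]]
ft_force: [0.6, 1.1, -0.1]
grip_width: 0.0232
finger_force: 30.0
```

drive_tool:
  travel:
    - [-0.03,0,0.045]
    - [-0.03,0,0.05]
    - [-0.01,0,0.02]
  yaw: [0,0,0]

```text
t: 21.58
tcp_pos: [0.443, -0.2866, 0.0826]
tcp_rot: [[0.854, 0.52, -0.0], [0.52, -0.854, 0.0], [-0.0, -0.0, -1.0]]
ft_force: [0.7, 0.4, -1.8]
grip_width: 0.0233
finger_force: 30.0
```

drive_tool:
  travel:
    - [-0.015,0,0.03]
    - [0,0,0.01]
  yaw: [0,0]

```text
t: 21.82
tcp_pos: [0.4415, -0.2876, 0.0781]
tcp_rot: [[0.854, 0.52, -0.0], [0.52, -0.854, -0.0], [-0.0, -0.0, -1.0]]
ft_force: [-1.2, -0.3, 0.6]
grip_width: 0.0232
finger_force: 30.0
```

```bash
python3 - <<'E'
from p import *
s=manip.read_state();print(s["tcp_pos"],s["ft_force"])
im=manip.capture("wrist");cv2.imwrite("pics/w9.png",im[:,:,::-1]);h=cv2.cvtColor(im,cv2.COLOR_RGB2HSV).astype(int);c=manip.get_calibration("wrist")
for k in(228,238,286): print(k,[(i,h[i,k].tolist()) for i in range(60,170,8)])
g=[i for i in range(384) if 50<h[i,258,0]<85 and h[i,258,1]>120];print("green top",g[:2])
hh=s["tcp_pos"]+[0,0,.0188];d=np.array([.854,.52,0])
for b in(0,3,6,9):
    r=np.radians(b);C,S=np.cos(r),np.sin(r);f=lambda x,z:proj(c,hh+d*((x+.1743)*C+(z-.086)*S)+[0,0,-(x+.1743)*S+(z-.086)*C])[1].round(1)
    print(b,"rear",f(-.115,.001),"handle",f(-.1405,.0383))
E
```

```text
[ 0.44147715 -0.28758424  0.07807048] [-1.19074633 -0.26235756  0.58415221]
228 [(60, [107, 21, 222]), (68, [107, 18, 221]), (76, [107, 21, 220]), (84, [108, 20, 219]), (92, [110, 23, 221]), (100, [111, 20, 221]), (108, [111, 23, 219]), (116, [107, 23, 214]), (124, [111, 22, 218]), (132, [112, 22, 212]), (140, [101, 45, 62]), (148, [108, 42, 90]), (156, [104, 37, 89]), (164, [101, 39, 91])]
238 [(60, [110, 17, 227]), (68, [108, 17, 223]), (76, [109, 22, 221]), (84, [107, 21, 221]), (92, [107, 21, 217]), (100, [109, 22, 216]), (108, [108, 22, 213]), (116, [109, 20, 213]), (124, [109, 23, 214]), (132, [110, 18, 209]), (140, [108, 38, 68]), (148, [106, 47, 93]), (156, [104, 42, 92]), (164, [97, 38, 88])]
286 [(60, [111, 20, 221]), (68, [107, 23, 218]), (76, [113, 19, 216]), (84, [107, 24, 219]), (92, [107, 24, 213]), (100, [108, 18, 213]), (108, [113, 19, 211]), (116, [113, 19, 210]), (124, [109, 19, 210]), (132, [110, 22, 212]), (140, [120, 28, 64]), (148, [106, 36, 93]), (156, [107, 39, 92]), (164, [104, 32, 89])]
green top [190, 191]
0 rear 122.6 handle 173.3
3 rear 128.9 handle 176.7
6 rear 135.3 handle 180.3
9 rear 141.6 handle 184.0
```

drive_tool:
  travel:
    - [-0.01,0,0.03]
    - [-0.01,0,0.02]
  yaw: [0,0]

```text
t: 22.12
tcp_pos: [0.4395, -0.2889, 0.0723]
tcp_rot: [[0.854, 0.52, -0.0], [0.52, -0.854, -0.0], [-0.0, 0.0, -1.0]]
ft_force: [-5.2, -1.8, 8.6]
grip_width: 0.0238
finger_force: 30.0
```

drive_tool:
  travel:
    - [-0.01,0,0.03]
    - [-0.005,0,0.02]
  yaw: [0,0]

```text
t: 22.38
tcp_pos: [0.4379, -0.2905, 0.0671]
tcp_rot: [[0.854, 0.52, 0.0], [0.52, -0.854, -0.002], [-0.001, 0.002, -1.0]]
ft_force: [-6.1, -3.2, 10.1]
grip_width: 0.0229
finger_force: 30.0
```

```bash
cat > flat.py <<'E'
from p import *
s=manip.read_state();print(s["tcp_pos"],s["ft_force"].round(1),s["t"])
im=manip.capture("wrist");h=cv2.cvtColor(im,cv2.COLOR_RGB2HSV).astype(int);c=manip.get_calibration("wrist")
for k in(228,238,286):
    v=h[:,k,2]; r=max(range(60,190),key=lambda i:v[i-1]-v[i+1]); print(k,"rear edge",r,v[r-3:r+14].tolist())
print("green",[i for i in range(384) if 50<h[i,258,0]<85 and h[i,258,1]>120][:1])
S=h[100,:,2];print("width row100",[i for i in range(180,340) if abs(S[i+1]-S[i-1])>40])
hh=s["tcp_pos"]+[0,0,.0188];d=np.array([.854,.52,0]);n=np.array([-.52,.854,0])
# if flat on the slate (top face z=.010): where is the rear edge, and the blade width there
x=np.linspace(.03,.1,71);R=[proj(c,hh+d*q-[0,0,hh[2]-.010])[1] for q in x];i=np.interp(r,R[::-1],x[::-1]);L=proj(c,hh+d*i+.03*n-[0,0,hh[2]-.010]);Q=proj(c,hh+d*i-.03*n-[0,0,hh[2]-.010])
e=hh+d*i; print("rear edge ahead of hold",i,"xy",e[:2],"blade centre",(e+d*.0575)[:2],"pred width",L[0],Q[0])
S=h[r-4,:,2];print("width at rear",[j for j in range(180,340) if abs(S[j+1]-S[j-1])>40])
cv2.imwrite("pics/w10.png",im[:,:,::-1])
E
python3 flat.py
```

```text
[ 0.4379482  -0.29051613  0.06711084] [-6.1 -3.2 10.1] 22.375
228 rear edge 127 [207, 210, 220, 80, 89, 93, 91, 92, 90, 93, 91, 94, 92, 91, 90, 90, 93]
238 rear edge 126 [209, 210, 217, 226, 79, 92, 74, 79, 95, 94, 95, 95, 94, 93, 93, 92, 91]
286 rear edge 126 [207, 210, 215, 177, 88, 95, 97, 97, 95, 95, 97, 98, 97, 98, 93, 94, 93]
green [188]
width row100 [208, 209, 305, 306]
rear edge ahead of hold 0.05803405417809158 xy [ 0.48750928 -0.26033843] blade centre [ 0.53661428 -0.23043843] pred width 211.2381151028926 304.30365662038554
width at rear [208, 209, 210, 211, 250, 251, 252, 253, 303, 304, 305]
```

```bash
python3 - <<'E'
from p import *
im=cv2.imread("pics/w10.png");V=cv2.cvtColor(im,cv2.COLOR_BGR2HSV)[...,2].astype(float);c=manip.get_calibration("wrist")
s=manip.read_state();hh=s["tcp_pos"]+[0,0,.0188];d=np.array([.854,.52,0]);n=np.array([-.52,.854,0])
W={}
for r in range(5,124,8):
    v=np.median(V[r-1:r+2],0);g=np.diff(v);a=190+np.argmax(g[190:235]);b=280+np.argmin(g[280:335]);W[r]=b-a
from scipy.optimize import least_squares
rear=126.5
def rows(z0,b):
    # upper face: rear edge at height z0, tip-down pitch b; find rear x by row
    f=lambda x,z:proj(c,hh+d*x+[0,0,z-hh[2]])[1]
    X=np.linspace(.02,.12,200);R=np.array([f(x,z0) for x in X]);xr_=np.interp(rear,R[::-1],X[::-1])
    t=np.linspace(0,.10,60);P=[(proj(c,hh+d*(xr_+q*np.cos(b))+.03*n+[0,0,z0-q*np.sin(b)-hh[2]]),proj(c,hh+d*(xr_+q*np.cos(b))-.03*n+[0,0,z0-q*np.sin(b)-hh[2]])) for q in t]
    r=np.array([p[0][1] for p in P]);w=np.array([p[1][0]-p[0][0] for p in P]);return np.interp(list(W),r[::-1],w[::-1])
m=np.array(list(W.values()))
print(W)
for b in(-6,-3,0,3,6): 
    for z in(.010,): w=rows(z,np.radians(b));print(b,(m-w).round(1))
r=least_squares(lambda q:rows(q[0],q[1])-m,[.01,0.],loss="soft_l1",x_scale=[.01,.1],diff_step=1e-3);print(r.x[0],np.degrees(r.x[1]))
E
```

```text
{5: np.int64(107), 13: np.int64(105), 21: np.int64(105), 29: np.int64(104), 37: np.int64(103), 45: np.int64(102), 53: np.int64(102), 61: np.int64(100), 69: np.int64(100), 77: np.int64(99), 85: np.int64(98), 93: np.int64(97), 101: np.int64(97), 109: np.int64(95), 117: np.int64(95)}
-6 [ 0.3 -0.8  0.1  0.  -0.  -0.1  0.8 -0.3  0.6  0.5  0.4  0.3  1.1  0.
  0.9]
-3 [2.  0.8 1.6 1.4 1.2 1.  1.8 0.6 1.4 1.2 0.9 0.7 1.5 0.3 1.1]
0 [3.7 2.4 3.1 2.8 2.5 2.2 2.8 1.5 2.2 1.9 1.5 1.2 1.9 0.5 1.2]
3 [5.4 4.  4.6 4.1 3.7 3.3 3.8 2.4 3.  2.5 2.1 1.7 2.2 0.8 1.3]
6 [7.1 5.5 6.  5.5 4.9 4.4 4.9 3.3 3.8 3.2 2.7 2.1 2.6 1.  1.5]
0.011783173022769695 -4.2199597993904545
```

drive_tool:
  travel:
    - [0,0,-0.02]
    - [0.01,0,-0.01]
    - [0,0,0]
  yaw: [0,0,0]

```text
t: 22.8
tcp_pos: [0.4392, -0.2891, 0.07]
tcp_rot: [[0.854, 0.52, 0.0], [0.52, -0.854, -0.0], [-0.0, 0.0, -1.0]]
ft_force: [-0.8, -1.1, 2.2]
grip_width: 0.0233
finger_force: 30.0
```

drive_tool:
  travel:
    - [0,0,0]
    - [0,0,0]
    - [0,0,0]
    - [0,0,0]
    - [0,0,0]
    - [0,0,0]
    - [0,0,0]
  yaw: [0,0,0,0,0,0,0]
  hand: 0

```text
t: 23.68
tcp_pos: [0.4391, -0.289, 0.0699]
tcp_rot: [[0.854, 0.52, -0.0], [0.52, -0.854, 0.0], [-0.0, -0.0, -1.0]]
ft_force: [1.4, -0.8, 0.2]
grip_width: 0.0886
finger_force: 0.0
```

drive_tool:
  travel:
    - [0,0,0]
    - [0,0,-0.1]
    - [0,0,-0.3]
    - [0,0,-0.3]
    - [0,0,-0.3]
    - [0,0,0]
  yaw: [0,0,0,0,0,0]

```text
t: 24.42
tcp_pos: [0.44, -0.2896, 0.1937]
tcp_rot: [[0.854, 0.52, 0.004], [0.52, -0.854, -0.003], [0.002, 0.005, -1.0]]
ft_force: [-0.2, -0.1, -0.7]
grip_width: 0.0927
finger_force: 0.0
```

```bash
python3 - <<'E'
from p import *
im=manip.capture("wrist");cv2.imwrite("pics/w11.png",im[:,:,::-1])
for n in("scene","side"): np.save(n,manip.capture(n))
s=manip.read_state();print(s["tcp_pos"],s["t"],s["grip_width"])
c=manip.get_calibration("side")
h=cv2.cvtColor(np.load("side.npy"),cv2.COLOR_RGB2HSV)
g=((h[...,0]>60)&(h[...,0]<80)&(h[...,1]>170)&(h[...,2]>60)).astype(np.uint8)
k,l,st,ce=cv2.connectedComponentsWithStats(g);print("green side",[(ce[i].round(1),st[i][4]) for i in range(1,k) if st[i,4]>40])
h=cv2.cvtColor(np.load("scene.npy"),cv2.COLOR_RGB2HSV)
g=((h[...,0]>60)&(h[...,0]<80)&(h[...,1]>170)&(h[...,2]>60)).astype(np.uint8)
k,l,st,ce=cv2.connectedComponentsWithStats(g);print("green scene",[(ce[i].round(1),st[i][4]) for i in range(1,k) if st[i,4]>40])
E
python3 m.py 2>&1 | grep -A1 -E "blade"
```

```text
[ 0.43891456 -0.28888437  0.18932058] 24.575 0.0930497106664864
green side [(array([248.8, 279.9]), np.int32(244))]
green scene [(array([173.8, 196.8]), np.int32(109))]
blade
scene 0.01 centre [ 0.5262 -0.236 ] size [0.1456 0.07  ] ang long 30.699997
```

The green handle's centroids match the starting picture within 1 px in both cameras, so the spatula is standing flat again. The tile is damp side up on the rack.

```bash
python3 -c "
from plant import manip
print(manip.hand_in())"
```

```text
the job is handed in; nothing more can be done
None
```

The tile is flipped damp side up on both battens, the spatula is released flat on its slate, and the job was handed in at about 24.6 s; the hand-in returned no verdict.

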